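# Reload the hallway scent diffuser and stack its cups

## Task

Swing the diffuser's clamp up, move every scent cartridge from its cup into a bay of its own, upright, and close the clamp fully so that it drives them home. Nest the three emptied cups inside one another as one upright stack standing on the evil-eye plate. Leave the other things on the console where they are.

Things in the scene. Friction and masses are not known exactly. Their poses are not given: they have to be found in the camera images.
- dock: White table-top scent diffuser, fixed to the console: block 64 mm deep (x) by 176 mm wide (y), 52 mm high, with three round upright bays in a row along its y, 52 mm apart, and a 52 mm high housing 70 mm deep behind the row (+x). Origin: centre of the bay row, on the console surface (z = 0); x points from the bays to the hinge, y along the row, z up.
- clamp (a joint): Blue hinged clamp over the bays. 0 = fully closed (level, at its stop), grows as it swings up and back; stop at 1.75 rad. Starts closed or ajar. Stiff hinge (0.35 N m friction), stays where left. Its three rubber pads push the cartridges 8 mm down as it closes fully, against springs of 2 N each, which it then holds down. Load cartridges from above with it beyond 1.4 rad.
- clamp_bar (a point): Middle of the clamp's round steel handle bar, 10 mm diameter, parallel to dock y, 70 mm free between two side arms, 155 mm from the hinge axis. Closed, it overhangs the dock's front face by 43 mm at 92 mm height. A gap of 39 mm separates it from the clamp plate, so it can be pinched from above, one finger before and one behind it, at any clamp angle.
- clamp_hinge (a point): Middle of the clamp's hinge axis, parallel to dock y, at dock x = +80 mm, 92 mm above the console. The clamp plate is 8 mm thick, 148 mm wide, reaches 110 mm from the axis; the bar lies in its mid-plane. At clamp angle q the bar is at dock x = 0.080 - 0.155 cos q, z = 0.092 + 0.155 sin q (m).
- bay0 (a point): Centre of the mouth of bay 0 (round 35 mm hole, chamfered), 52 mm above the console, dock y = -52 mm. A cartridge resting on its sprung floor has its base 20 mm and top 90 mm above the console; driven home, base 12 mm and top 82 mm. Any cartridge fits any bay.
- bay1 (a point): Centre of the mouth of bay 1 (round 35 mm hole, chamfered), 52 mm above the console, dock y = 0 mm. A cartridge resting on its sprung floor has its base 20 mm and top 90 mm above the console; driven home, base 12 mm and top 82 mm. Any cartridge fits any bay.
- bay2 (a point): Centre of the mouth of bay 2 (round 35 mm hole, chamfered), 52 mm above the console, dock y = 52 mm. A cartridge resting on its sprung floor has its base 20 mm and top 90 mm above the console; driven home, base 12 mm and top 82 mm. Any cartridge fits any bay.
- cart_a: Scent cartridge: upright white plastic cylinder with a green band and green spot on top, 32 mm diameter, 70 mm tall, chamfered foot, about 45 g. Origin: centre of its underside, z up. If present it starts standing loosely in the 20 mm deep socket of a cup (cup_a), its top 82 mm above the console, 34 mm above the cup's rim. May be absent (None).
- cart_b: Scent cartridge: upright white plastic cylinder with a blue band and blue spot on top, 32 mm diameter, 70 mm tall, chamfered foot, about 45 g. Origin: centre of its underside, z up. If present it starts standing loosely in the 20 mm deep socket of a cup (cup_b), its top 82 mm above the console, 34 mm above the cup's rim. May be absent (None).
- cart_c: Scent cartridge: upright white plastic cylinder with a yellow band and yellow spot on top, 32 mm diameter, 70 mm tall, chamfered foot, about 45 g. Origin: centre of its underside, z up. If present it starts standing loosely in the 20 mm deep socket of a cup (cup_c), its top 82 mm above the console, 34 mm above the cup's rim. May be absent (None).
- cup_a: One of three identical terracotta stacking cups: foot 54 mm diameter, 20 mm high; above it a straight wall 65 mm outside, 59 mm inside, rim at 48 mm. Inner floor at 32 mm, with a 34 mm socket sunk to 12 mm. Origin: centre of the underside, z up; 220 g. A cup's foot fits inside another's rim (2.5 mm clearance all round) and rests on its inner floor, 32 mm above the lower cup's origin.
- cup_b: One of three identical terracotta stacking cups: foot 54 mm diameter, 20 mm high; above it a straight wall 65 mm outside, 59 mm inside, rim at 48 mm. Inner floor at 32 mm, with a 34 mm socket sunk to 12 mm. Origin: centre of the underside, z up; 220 g. A cup's foot fits inside another's rim (2.5 mm clearance all round) and rests on its inner floor, 32 mm above the lower cup's origin.
- cup_c: One of three identical terracotta stacking cups: foot 54 mm diameter, 20 mm high; above it a straight wall 65 mm outside, 59 mm inside, rim at 48 mm. Inner floor at 32 mm, with a 34 mm socket sunk to 12 mm. Origin: centre of the underside, z up; 220 g. A cup's foot fits inside another's rim (2.5 mm clearance all round) and rests on its inner floor, 32 mm above the lower cup's origin.
- eye_plate: Flat round evil-eye plate of ceramic, fixed: blue with white, light blue and black concentric rings, 140 mm diameter, flat top 8 mm above the console. Origin: centre of the underside.
- paperweight: Round green glass paperweight, 66 mm diameter, 36 mm high, a bystander to be left where it is. Origin: centre of the underside.
- bottle_opener: Flat steel bottle opener, about 120 mm long (from -58 to +60 mm along its x), 34 mm wide, 4 mm thick, a bystander to be left where it is. Origin: centre of the underside.
- key_fob: Black plastic key fob, 58 x 34 x 13 mm, a bystander to be left where it is. Origin: centre of the underside.
- glasses_case: Blue glasses case, 60 x 155 x 45 mm (x, y, z), a bystander to be left where it is. Origin: centre of the underside.
- notepad: White notepad, 105 x 75 x 14 mm, a bystander to be left where it is. Origin: centre of the underside.
Not all that is in view belongs to the job. Leave any black or pink look-alike of the cup_b alone.

How it is judged:
By the outcome, as a careful person would: the job done as asked, in the order asked, and still so for the second after the job is handed in, with the robot touching nothing.
Of cart_a, cart_b, cart_c only 2 to 3 are there at a start; the rules pass over those that are not, and their reading is None.
At some moment in a run one of cup_a, cup_b, cup_c may be knocked a few centimetres aside while the robot is not near it.
It also fails if it takes over 210 s, if anything falls off the work surface, if the arm or the gripper's body presses on something with over 40 N, if the wrist force passes 120 N, or if a joint passes its speed limit or range.

## Robot

A 6-joint arm with a two-finger parallel gripper is mounted at the origin on the work surface. World frame = base frame: x ahead of the robot, y to its left, z up, the work surface at z = 0. Lengths are in m, angles in rad, forces in N, time in s.
With the tool pointing down it reaches from about 0.25 to 0.725 m from the base axis. Payload 4 kg.
Tool frame: the origin (TCP) lies at the very end of the fingers, on their centre line; the grasp point (between the pads) lies 19 mm behind it; y points along the fingers, z is the direction in which the jaws open and shut, and the axes are right-handed (so a half turn about y gives the same grasp; the last joint's range is limited). The gripper opens to 85 mm and grips with 20 to 120 N. Pads are 22 mm wide; open, the fingers measure 114 mm over their backs; the gripper's body (76 mm by 85 mm) begins 54 mm behind the grasp point. The pads swing forward as they close: fully open they stand 13 mm farther back than shut.
Start: joints at [-1.176, 0.241, 0.005, 1.335, 0, 1.571], TCP at [0.192, -0.462, 0.201] pointing down, gripper open.
Joint ranges: [-2.72, 2.72], [-1.05, 1.87], [-1.09, 1.28], [-1.99, 2.15], [-1.42, 1.44], [-3.14, 3.14]. Speed limits (rad/s): [2.79, 2.79, 3.14, 3.14, 3.14, 3.14].

## Interface

Orientations are given as a unit quaternion [x, y, z, w].
In Python, from workcell import bot gives the robot as it stands. The module is installed in compiled form; this text tells all that it offers.
- The arm moves only by the tool move_arm, never from a script. Its argument "increments" is a list of rows, each an object with "grip": the closure, from 0 (fully open) to 1 (shut); "linear": the shift along the tool's x, y, z scaled (see below), a list of three; "twist": the turn about the tool's y scaled (see below). A call has exactly 5 rows; each row shifts and turns the pose as measured when the row begins, along the tool's axes as they then stand; what a row does not reach is not made up. The controller multiplies each number of a shift by 0.2 m and each number of a turn by 2 rad. A row lasts 1/10 s, in which the tool goes at most 50 mm and 8.59 degrees, less where a joint would pass 70% of its speed; a pose out of reach is approached as far as the arm can. A call with a number of a shift or a turn outside -1 to 1 is refused whole. A call with a gripper value outside its range is refused whole. The fingers move at their own pace and stop on an object; the grip force is fixed at half the most. Time passes only in rows, so rows that do not move let the fingers close, or fill a call up. It gives the time, the measured TCP pose, the force and the opening at its end, in the units of the state.
- bot.get_obs(): the state, without advancing time (a new reading comes with each control period).
- bot.camera(name): name is "scene" or "side" or "wrist"; returns (picture, depth): 480x640x3 uint8, blue, green, red; 480x640 float32, m along the optical axis (not along the pixel's ray), 0 where there is no reading.
- bot.camera_params(name): a dict with "camera_matrix" (3x3 intrinsics, pixels), "rvec" (rotation vector, rad) and "tvec" (3), from world to camera coordinates, as OpenCV has them; the wrist camera has in their place "T_tool_cam" (4x4, takes a point from camera to tool coordinates, whose origin is the TCP and whose axes are the tool frame's). Camera axes: x right, y down, z forward; pixel columns grow to the right and rows downward; lengths in m; the calibration is good to about 2 mm. A picture is of the moment at which its call begins: read the wrist's pose just before it. camera_params takes no time and is no camera call.
- bot.job_done(): hands the job in, once; it reports no verdict.
The state is a dict: "clock": time; "joint_pos": joint angles; "joint_vel": joint speeds; "tau": joint torques, N m; "eef_pos": TCP position; "tool_rot": TCP orientation; "ft_force": force on the tool from outside, world axes, zero at the start; "ft_torque": the same for the moment, N m; "grip_width": finger opening in m.
Only numpy, scipy, OpenCV 4.12 (cv2) and the standard library are available. Lean on these libraries where they do the work, as an engineer would, in place of code of your own. Each camera call takes 0.05 s, during which the arm holds its last target. There are 200 camera calls.

## Working session

There is one attempt and no reset: what is moved stays moved. The work goes in short steps, Python scripts to look and compute and a tool call to move; the robot and the scene stay as the last step left them, time stands still between calls to the robot, and variables do not carry over. Pictures are saved under pics/ and viewed, about 12 in all and at most 16, crops included, and the job is handed in when it is done.

Besides the shell and the picture viewer there is one more tool, called after ">>>" as name([rows], argument=value, ...), one row to a line, values as JSON. move_arm: Moves the arm, as the interface text tells. Its arguments: {"type":"object","properties":{"increments":{"type":"array"}},"required":["increments"]}

```bash
mkdir -p pics; ls; python3 - <<'E'
from workcell import bot
import cv2,numpy as np
o=bot.get_obs()
for k,v in o.items(): print(k,np.round(v,4))
ims=[]
for n in("scene","side"):
    im,d=bot.camera(n); np.save(f"pics/{n}_d.npy",d); cv2.imwrite(f"pics/{n}0.png",im)
    print(n,{k:np.round(v,4).tolist() for k,v in bot.camera_params(n).items()})
print({k:np.round(v,4).tolist() for k,v in bot.camera_params("wrist").items()})
E
```

```text
pics
clock 0.0
joint_pos [-1.176   0.2414  0.0037  1.3352  0.      1.5708]
joint_vel [-0.0015 -0.0005  0.0007  0.0009 -0.0004 -0.0011]
tau [-5.00000e-04 -3.72316e+01  2.52410e+01  1.69000e-02 -2.00000e-04
 -0.00000e+00]
eef_pos [ 0.192  -0.4609  0.1998]
tool_rot [-0.1388  0.6941 -0.6927  0.1385]
ft_force [-0.0799 -0.2009 -0.115 ]
ft_torque [ 0.0014 -0.0024  0.0116]
grip_width 0.0854
scene {'camera_matrix': [[528.6, 0.0, 317.819], [0.0, 528.6, 244.483], [0.0, 0.0, 1.0]], 'rvec': [1.5237, 2.2282, -0.7464], 'tvec': [0.2488, -0.3583, 1.8416]}
side {'camera_matrix': [[532.4749, 0.0, 323.9781], [0.0, 532.4749, 245.5069], [0.0, 0.0, 1.0]], 'rvec': [2.2047, -0.0763, 0.0597], 'tvec': [-0.5607, 0.0687, 1.27]}
{'camera_matrix': [[391.4797, 0.0, 323.0039], [0.0, 391.4797, 237.022], [0.0, 0.0, 1.0]], 'T_tool_cam': [[-0.0002, 0.9632, 0.2686, -0.0675], [-0.0004, -0.2686, 0.9632, -0.173], [1.0, 0.0001, 0.0004, -0.0001], [0.0, 0.0, 0.0, 1.0]]}
```

View pics/scene0.png

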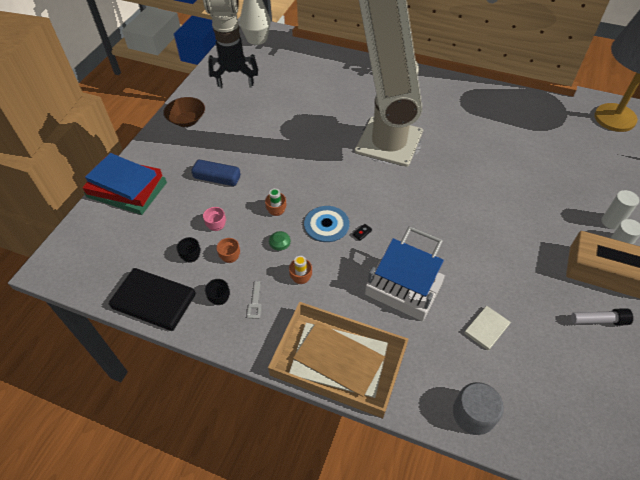

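View pics/side0.png

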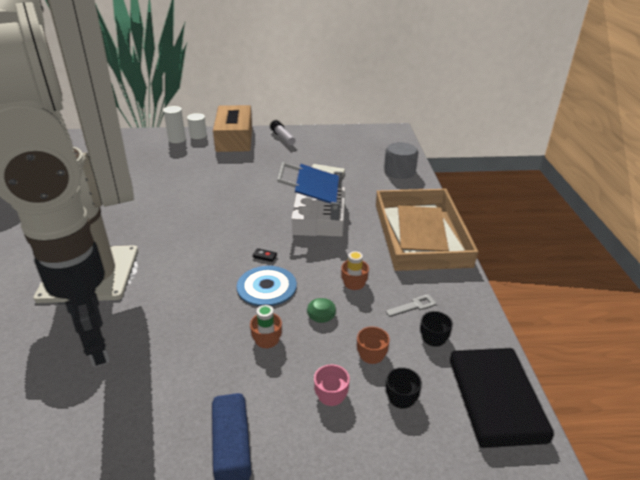

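```bash
cat > h.py <<'E'
from workcell import bot
import cv2,numpy as np
from scipy.spatial.transform import Rotation as R
def cam(n):
    p=bot.camera_params(n); K=np.array(p["camera_matrix"])
    if "rvec" in p:
        Rm=cv2.Rodrigues(np.array(p["rvec"]))[0]; t=np.array(p["tvec"]).ravel()
        return K,Rm.T,-Rm.T@t
    o=bot.get_obs(); T=np.array(p["T_tool_cam"]); Rt=R.from_quat(o["tool_rot"]).as_matrix()
    return K,Rt@T[:3,:3],Rt@T[:3,3]+np.array(o["eef_pos"])
def ray(uv,z,c):
    K,A,o=c; uv=np.atleast_2d(uv).astype(float)
    d=(np.linalg.inv(K)@np.c_[uv,np.ones(len(uv))].T).T@A.T
    return o+d*((z-o[2])/d[:,2])[:,None]
def cloud(d,c):
    K,A,o=c; v,u=np.mgrid[:d.shape[0],:d.shape[1]]
    P=np.stack([(u-K[0,2])/K[0,0]*d,(v-K[1,2])/K[1,1]*d,d],-1)
    return P@A.T+o
def proj(P,c):
    K,A,o=c; q=(np.atleast_2d(P)-o)@A@K.T; return q[:,:2]/q[:,2:]
def blobs(m,amin=30):
    n,l,s,ce=cv2.connectedComponentsWithStats(m.astype(np.uint8),connectivity=8)
    return [(l==i,s[i],ce[i]) for i in range(1,n) if s[i,4]>=amin]
def hsv(im): return cv2.split(cv2.cvtColor(im,cv2.COLOR_BGR2HSV).astype(int)) if 0 else cv2.split(cv2.cvtColor(im,cv2.COLOR_BGR2HSV))
E
cat > m1.py <<'E'
from h import *
for n in("scene","side"):
    im=cv2.imread(f"pics/{n}0.png");d=np.load(f"pics/{n}_d.npy");c=cam(n);P=cloud(d,c)
    h,s,v=hsv(im); ok=(d>0)&(P[...,0]>0)&(P[...,0]<.9)&(abs(P[...,1])<.75)
    print(n,"table z",np.round(np.percentile(P[...,2][ok],[10,30,50]),4))
    def show(name,m,zs=(.02,),amin=25):
        for b,st,ce in blobs(m&ok,amin):
            Q=P[b]; top=Q[Q[:,2]>np.percentile(Q[:,2],70)]
            print(" ",name,ce.round(1),st[4],"med",np.median(Q,0).round(3),"mid",((Q.min(0)+Q.max(0))/2).round(3),"ext",np.ptp(Q,0).round(3),"zmax",np.percentile(Q[:,2],98).round(3))
    show("terra",((h<11)|(h>176))&(s>120)&(v>60),amin=120)
    show("green",(h>45)&(h<80)&(s>90)&(v>40),amin=8)
    show("yellow",(h>20)&(h<32)&(s>130)&(v>120),amin=8)
    show("blue",(h>98)&(h<125)&(s>130)&(v>50),amin=60)
    # dock footprint
    Z=P[...,2]; m=ok&(s<50)&(v>120)&(Z>.02)&(Z<.06)
    m=cv2.morphologyEx(m.astype(np.uint8),cv2.MORPH_CLOSE,np.ones((3,3)))>0
    for b,st,ce in blobs(m&ok&(Z>.02),100):
        r=cv2.minAreaRect(P[b][:,:2].astype(np.float32)*1000); print("  white",ce.round(),st[4],np.round(r[0],1),np.round(r[1],1),round(r[2],2), np.percentile(P[b][:,2],[50,95]).round(3))
E
python3 m1.py
```

```text
scene table z [-7.344e-01 -6.000e-04  1.900e-03]
  terra [137.8 191.2] 519 med [ 0.561 -0.639  0.046] mid [ 0.497 -0.686  0.032] ext [0.198 0.127 0.066] zmax 0.062
  terra [275.8 206.2] 195 med [ 0.441 -0.228  0.036] mid [ 0.428 -0.24   0.029] ext [0.068 0.065 0.056] zmax 0.053
  terra [228.  249.8] 382 med [ 0.634 -0.298  0.035] mid [ 0.637 -0.295  0.03 ] ext [0.067 0.066 0.053] zmax 0.052
  terra [300.4 273.6] 217 med [ 0.642 -0.061  0.036] mid [ 0.63  -0.072  0.031] ext [0.066 0.063 0.054] zmax 0.053
  green [139.2 200.1] 391 med [ 0.587 -0.632  0.02 ] mid [ 0.524 -0.686  0.018] ext [0.153 0.128 0.034] zmax 0.031
  green [274. 192.] 29 med [ 0.424 -0.241  0.084] mid [ 0.425 -0.242  0.083] ext [0.021 0.017 0.009] zmax 0.088
  green [275.4 199.7] 41 med [ 0.436 -0.233  0.062] mid [ 0.418 -0.237  0.051] ext [0.052 0.025 0.046] zmax 0.074
  green [279.1 240.5] 285 med [ 0.552 -0.171  0.032] mid [ 0.546 -0.174  0.026] ext [0.059 0.059 0.034] zmax 0.041
  yellow [299.6 259.8] 43 med [ 0.626 -0.072  0.084] mid [ 0.626 -0.072  0.084] ext [0.023 0.023 0.009] zmax 0.088
  yellow [302.8 267.
[... 1589 characters left out ...]
424 -0.252  0.062] mid [ 0.424 -0.25   0.062] ext [0.028 0.012 0.02 ] zmax 0.071
  yellow [355.3 255. ] 30 med [ 0.627 -0.069  0.084] mid [ 0.627 -0.07   0.083] ext [0.016 0.017 0.004] zmax 0.085
  yellow [354.7 266.3] 52 med [ 0.625 -0.084  0.062] mid [ 0.625 -0.084  0.063] ext [0.02  0.01  0.019] zmax 0.071
  blue [317.2 183.8] 1063 med [0.559 0.208 0.113] mid [0.561 0.212 0.094] ext [0.12  0.157 0.075] zmax 0.129
  white [196. 128.] 111 [169.9 742.1] [15.4 41.8] 89.84 [0.04 0.06]
  white [174. 132.] 163 [ 99.  719.2] [39.1 60.6] 88.46 [0.039 0.057]
  white [312. 216.] 941 [560.2 187.9] [134.  134.3] 81.56 [0.046 0.055]
  white [394. 220.] 142 [756.9 149.9] [146.8  33.7] 81.9 [0.021 0.025]
```

```bash
cat > m2.py <<'E'
from h import *
o=bot.get_obs(); A=R.from_quat(o["tool_rot"]).as_matrix(); print("tool axes (cols)\n",A.round(3))
for n in("scene","side"):
    im=cv2.imread(f"pics/{n}0.png");d=np.load(f"pics/{n}_d.npy");c=cam(n);P=cloud(d,c);h,s,v=hsv(im)
    m=(h>98)&(h<125)&(s>110)&(v>40)&(P[...,1]>.1)&(P[...,1]<.32)&(P[...,0]>.4)&(P[...,0]<.7)&(P[...,2]>.08)
    b=max(blobs(cv2.erode(m.astype(np.uint8),np.ones((3,3)))>0),key=lambda t:t[1][4])[0]
    Q=P[b]; X=np.c_[Q[:,:2],np.ones(len(Q))]
    for _ in range(3):
        co=np.linalg.lstsq(X,Q[:,2],rcond=None)[0]; k=abs(X@co-Q[:,2])<.006; X,Q=X[k],Q[k]
    print(n,len(Q),"plane",co.round(4),"updir yaw(deg)",np.degrees(np.arctan2(co[1],co[0])).round(1),"tilt",np.arctan(np.hypot(*co[:2])).round(3))
    # corners by casting the mask contour onto the plane
    cnt=max(cv2.findContours(m.astype(np.uint8),0,cv2.CHAIN_APPROX_NONE)[0],key=cv2.contourArea)[:,0]
    K,Aw,oo=c; dd=(np.linalg.inv(K)@np.c_[cnt,np.ones(len(cnt))].T).T@Aw.T
    nn=np.array([co[0],co[1],-1]); t=-(oo@nn+co[2])/(dd@nn); W=oo+dd*t[:,None]
    r=cv2.minAreaRect((W[:,:2]*1000).astype(np.float32)); print("  rect",np.round(r[0],1),np.round(r[1],1),round(r[2],1)); print(np.round(cv2.boxPoints(r)).tolist())
    # dock rows at top level
    im2=im[120:340] if n=="side" else im[200:340]
    x0,x1=(250,420) if n=="side" else (330,470)
    cv2.imwrite(f"pics/dock_{n}.png",cv2.resize(im2[:,x0:x1],None,fx=3,fy=3,interpolation=cv2.INTER_CUBIC))
a=cv2.imread("pics/dock_scene.png");b=cv2.imread("pics/dock_side.png");H=max(a.shape[0],b.shape[0])
pad=lambda i:cv2.copyMakeBorder(i,0,H-i.shape[0],0,0,0)
z=np.hstack([pad(a),pad(b)]); z=cv2.resize(z,None,fx=.85,fy=.85); cv2.imwrite("pics/dock.png",z); print(z.shape)
E
python3 m2.py
```

```text
tool axes (cols)
 [[-0.923 -0.001  0.385]
 [-0.385  0.002 -0.923]
 [ 0.    -1.    -0.002]]
scene 1869 plane [-0.3     0.0397  0.2722] updir yaw(deg) 172.5 tilt 0.294
  rect [561.  213.4] [146.6 108.1] 82.0
[[497.0, 148.0], [604.0, 133.0], [625.0, 279.0], [518.0, 293.0]]
side 895 plane [-0.3113  0.0424  0.2781] updir yaw(deg) 172.2 tilt 0.304
  rect [558.9 212. ] [150.  105.2] 80.7
[[495.0, 146.0], [599.0, 129.0], [623.0, 277.0], [519.0, 295.0]]
(561, 790, 3)
```

View pics/dock.png

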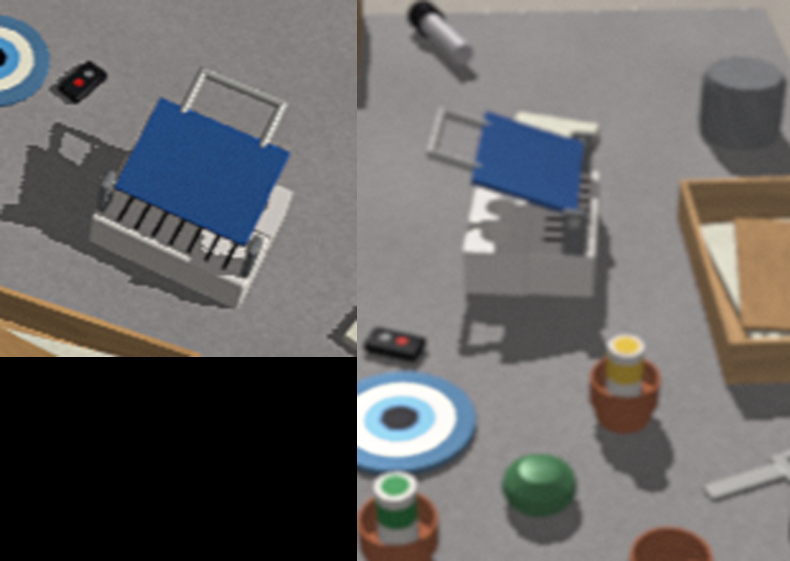

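>>> move_arm([
  {"grip":0,"linear":[0,-0.08,0],"twist":-0.074},
  {"grip":0,"linear":[0,-0.08,0],"twist":-0.074},
  {"grip":0,"linear":[0,-0.08,0],"twist":-0.074},
  {"grip":0,"linear":[0,-0.08,0],"twist":-0.074},
  {"grip":0,"linear":[0,0,0],"twist":-0.074},
])

```text
clock: 0.6
eef_pos: [0.1911, -0.4587, 0.2625]
tool_rot: [-0.384, 0.597, -0.59, 0.385]
ft_force: [-0.1, -0.0, 0.0]
grip_width: 0.0852
```

>>> move_arm([
  {"grip":0,"linear":[0,0,0],"twist":-0.074},
  {"grip":0,"linear":[0,0,0],"twist":-0.074},
  {"grip":0,"linear":[0,0,0],"twist":0},
  {"grip":0,"linear":[0,0,0],"twist":0},
  {"grip":0,"linear":[0,0,0],"twist":0},
])

```text
clock: 1.1
eef_pos: [0.1908, -0.4579, 0.2612]
tool_rot: [-0.466, 0.535, -0.526, 0.469]
ft_force: [-0.2, 0.9, 0.1]
grip_width: 0.0852
```

```bash
cat > to.py <<'E'
# usage: to.py x y z [yaw of tool z, deg]: what is left to go, in tool units
from h import *; import sys
a=list(map(float,sys.argv[1:])); o=bot.get_obs(); A=R.from_quat(o["tool_rot"]).as_matrix()
p=np.array(o["eef_pos"]); l=A.T@(np.array(a[:3])-p)/.2
yaw=np.degrees(np.arctan2(A[1,2],A[0,2])); print("t",round(o["clock"],1),"p",p.round(4),"yaw",yaw.round(2),"tilt",A[2].round(3),"w",round(o["grip_width"],4),"F",np.round(o["ft_force"],1),"j",np.round(o["joint_pos"],2))
print("linear total",l.round(3))
if len(a)>3: print("twist total",np.round(-np.radians((a[3]-yaw+180)%360-180)/2,4))
E
python3 to.py 0.466 0.226 0.26 -8
```

```text
t 1.1 p [ 0.1908 -0.4579  0.2612] yaw -7.28 tilt [-0.012 -1.    -0.007] w 0.0852 F [-0.2  0.9  0.1] j [-1.18  0.23  0.14  1.5   0.    0.52]
linear total [-3.566  0.044  0.932]
twist total 0.0063
```

>>> move_arm([
  {"grip":0,"linear":[-0.238,0,0.062],"twist":0},
  {"grip":0,"linear":[-0.238,0,0.062],"twist":0},
  {"grip":0,"linear":[-0.238,0,0.062],"twist":0},
  {"grip":0,"linear":[-0.238,0,0.062],"twist":0},
  {"grip":0,"linear":[-0.238,0,0.062],"twist":0},
])

```text
clock: 1.6
eef_pos: [0.2842, -0.2294, 0.2607]
tool_rot: [-0.459, 0.541, -0.53, 0.463]
ft_force: [0.9, -0.6, -0.4]
grip_width: 0.0852
```

>>> move_arm([
  {"grip":0,"linear":[-0.238,0,0.062],"twist":0},
  {"grip":0,"linear":[-0.238,0,0.062],"twist":0},
  {"grip":0,"linear":[-0.238,0,0.062],"twist":0},
  {"grip":0,"linear":[-0.238,0,0.062],"twist":0},
  {"grip":0,"linear":[-0.238,0,0.062],"twist":0},
])

```text
clock: 2.1
eef_pos: [0.3816, 0.0012, 0.2645]
tool_rot: [-0.455, 0.543, -0.535, 0.461]
ft_force: [1.4, -0.6, -0.3]
grip_width: 0.0854
```

>>> move_arm([
  {"grip":0.2,"linear":[-0.238,0,0.062],"twist":0},
  {"grip":0.5,"linear":[-0.238,0,0.062],"twist":0},
  {"grip":0.5,"linear":[-0.238,0,0.062],"twist":0},
  {"grip":0.5,"linear":[-0.1,0,0.03],"twist":0},
  {"grip":0.5,"linear":[0,0,0],"twist":0},
])

```text
clock: 2.6
eef_pos: [0.4517, 0.1642, 0.2658]
tool_rot: [-0.455, 0.542, -0.535, 0.462]
ft_force: [-0.6, -0.4, -0.7]
grip_width: 0.0426
```

```bash
python3 to.py 0.466 0.226 0.26 -8; python3 - <<'E'
from h import *
c=cam("wrist"); im,d=bot.camera("wrist"); cv2.imwrite("pics/w1.png",im); np.save("pics/w1.npy",d)
P=cloud(d,c)
print("bar px",proj([[.466,.226,.138]],c).round())
m=(P[...,2]>.115)&(P[...,2]<.16)&(d>0)&(P[...,0]<.50)&(P[...,0]>.42)&(abs(P[...,1]-.226)<.03)
Q=P[m]; print(m.sum(),np.median(Q,0).round(4) if m.sum() else "")
# dock top
for lo,hi in((.04,.06),(.08,.2)):
    m=(P[...,2]>lo)&(P[...,2]<hi)&(d>0)&(P[...,0]>.4); 
    print(lo,m.sum(),np.round(cv2.minAreaRect((P[m][:,:2]*1000).astype(np.float32)),1) if 0 else cv2.minAreaRect((P[m][:,:2]*1000).astype(np.float32)))
E
```

```text
t 2.6 p [0.4517 0.1642 0.2658] yaw -9.17 tilt [-0.014 -1.    -0.002] w 0.0426 F [-0.6 -0.4 -0.7] j [0.34 0.18 0.09 1.48 0.01 2.07]
linear total [-0.316  0.033  0.021]
twist total -0.0103
bar px [[330. 137.]]
1132 [0.4625 0.2274 0.1425]
0.04 7255 ((642.8543701171875, 136.31198120117188), (306.60662841796875, 311.0851135253906), 81.96228790283203)
0.08 27522 ((540.835205078125, 104.92665100097656), (382.8817443847656, 179.2753143310547), 89.7087631225586)
```

View pics/w1.png

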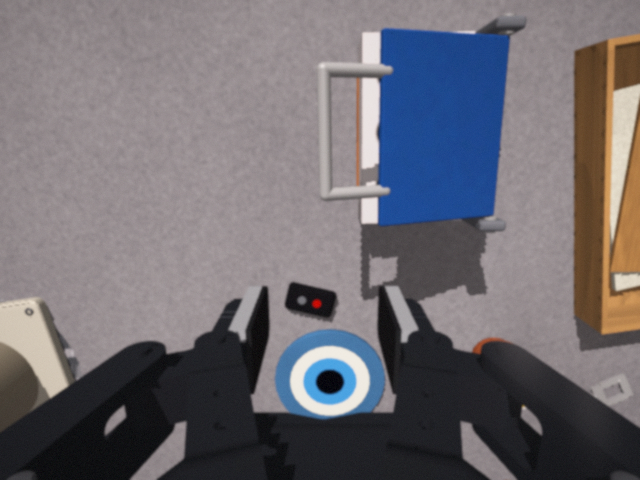

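>>> move_arm([
  {"grip":0.5,"linear":[-0.16,0.08,0],"twist":-0.01},
  {"grip":0.5,"linear":[-0.15,0.08,0],"twist":0},
  {"grip":0.5,"linear":[0,0.08,0],"twist":0},
  {"grip":0.5,"linear":[0,0.08,0],"twist":0},
  {"grip":0.5,"linear":[0,0,0],"twist":0},
])

```text
clock: 3.15
eef_pos: [0.4597, 0.2204, 0.2017]
tool_rot: [-0.458, 0.539, -0.534, 0.463]
ft_force: [-0.1, -0.7, -0.1]
grip_width: 0.0425
```

```bash
python3 to.py 0.463 0.2275 0.122 -8;python3 - <<'E'
from h import *
c=cam("wrist"); im,d=bot.camera("wrist"); cv2.imwrite("pics/w2.png",im); np.save("pics/w2.npy",d)
P=cloud(d,c)
m=(P[...,2]>.115)&(P[...,2]<.16)&(d>0)&(P[...,0]<.49)&(P[...,0]>.43)&(P[...,1]>.215)
for lo in np.arange(.2,.29,.01):
    k=m&(P[...,1]>lo)&(P[...,1]<lo+.01); print(round(lo,3),k.sum(),np.median(P[k],0).round(4) if k.sum() else '')
E
```

```text
t 3.1 p [0.4597 0.2204 0.2017] yaw -8.73 tilt [-0.011 -1.    -0.001] w 0.0425 F [-0.1 -0.7 -0.1] j [0.44 0.26 0.03 1.34 0.01 2.16]
linear total [-0.033  0.399  0.011]
twist total -0.0064
0.2 0 
0.21 122 [0.461  0.2175 0.1425]
0.22 252 [0.4619 0.2249 0.1425]
0.23 260 [0.4636 0.2351 0.1425]
0.24 269 [0.465  0.245  0.1425]
0.25 284 [0.4663 0.2552 0.1423]
0.26 469 [0.4709 0.2669 0.1412]
0.27 489 [0.4758 0.2732 0.1403]
0.28 0
```

>>> move_arm([
  {"grip":0.5,"linear":[-0.03,0.05,0.012],"twist":-0.006},
  {"grip":0.5,"linear":[0,0.12,0],"twist":0},
  {"grip":0.5,"linear":[0,0.12,0],"twist":0},
  {"grip":0.5,"linear":[0,0.1,0],"twist":0},
  {"grip":0.5,"linear":[0,0,0],"twist":0},
])

```text
clock: 3.7
eef_pos: [0.4685, 0.2259, 0.1276]
tool_rot: [-0.455, 0.536, -0.534, 0.469]
ft_force: [-0.6, 0.2, 0.3]
grip_width: 0.0423
```

```bash
python3 to.py 0.4625 0.2275 0.121 -8
```

```text
t 3.7 p [0.4685 0.2259 0.1276] yaw -8.33 tilt [-0.018 -1.     0.01 ] w 0.0423 F [-0.6  0.2  0.3] j [ 0.44  0.31 -0.1   1.15  0.01  2.16]
linear total [-0.003  0.033 -0.031]
twist total -0.0029
```

>>> move_arm([
  {"grip":0.5,"linear":[0,0.03,-0.03],"twist":0},
  {"grip":0.5,"linear":[0,0,0],"twist":0},
  {"grip":1,"linear":[0,0,0],"twist":0},
  {"grip":1,"linear":[0,0,0],"twist":0},
  {"grip":1,"linear":[0,0,0],"twist":0},
])

```text
clock: 4.2
eef_pos: [0.4651, 0.2279, 0.1257]
tool_rot: [-0.452, 0.536, -0.534, 0.472]
ft_force: [0.4, -0.3, 0.1]
grip_width: 0.0002
```

```bash
python3 to.py 0.4625 0.2275 0.121 -8
```

```text
t 4.2 p [0.4651 0.2279 0.1257] yaw -8.39 tilt [-0.022 -1.     0.016] w 0.0002 F [ 0.4 -0.3  0.1] j [ 0.45  0.3  -0.12  1.13  0.01  2.17]
linear total [ 0.004  0.023 -0.013]
twist total -0.0034
```

```bash
python3 - <<'E'
from h import *
c=cam("wrist"); im,d=bot.camera("wrist"); s,ds=bot.camera("side"); 
p=proj([bot.get_obs()["eef_pos"]],cam("side"))[0]; print(p)
x,y=map(int,p); s=cv2.resize(s[y-70:y+90,x-50:x+110],(480,480),interpolation=cv2.INTER_CUBIC)
cv2.imwrite("pics/w3.png",np.hstack([s,im])[:, :1120][::1] if 0 else cv2.resize(np.hstack([s,im]),(800,343)))
E
```

```text
[281.47725876 176.56829708]
```

View pics/w3.png

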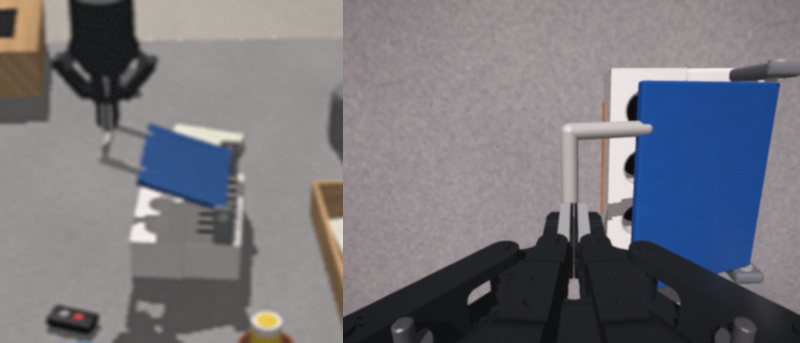

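```bash
python3 - <<'E'
from h import *
c=cam("wrist"); im,d=bot.camera("wrist"); P=cloud(d,c); h,s,v=hsv(im)
m=(d>0)&(P[...,0]<.49)&(P[...,0]>.43)&(P[...,2]>.07)&(P[...,2]<.17)&(P[...,1]>.23)
for lo in np.arange(.23,.29,.01):
    k=m&(P[...,1]>lo)&(P[...,1]<lo+.01); print(round(lo,3),k.sum(),np.median(P[k],0).round(4) if k.sum() else '',np.percentile(P[k][:,2],[5,95]).round(4) if k.sum() else '')
b=(h>98)&(h<125)&(s>130)&(v>50)&(P[...,0]>.5)&(d>0)&(P[...,1]<.27); Q=P[b]; co=np.linalg.lstsq(np.c_[Q[:,:2],np.ones(len(Q))],Q[:,2],rcond=None)[0]; print(co, np.arctan(np.hypot(*co[:2])))
E
```

```text
0.23 1100 [0.4644 0.2366 0.1629] [0.1409 0.1694]
0.24 528 [0.4647 0.245  0.1425] [0.1397 0.1438]
0.25 546 [0.4663 0.255  0.1425] [0.1401 0.1438]
0.26 911 [0.4703 0.2669 0.1414] [0.1361 0.1437]
0.27 1052 [0.4754 0.2734 0.1403] [0.1355 0.1433]
0.28 0  
[-0.30648566  0.0451875   0.27343069] 0.3004222107696322
```

```bash
python3 - <<'E'
from h import *
c=cam("wrist"); im,d=bot.camera("wrist"); P=cloud(d,c)
for v in range(270,420,10): print(v,[tuple(P[v,u].round(3)) for u in (306,312,326,334)])
print("tcp px",proj([bot.get_obs()["eef_pos"]],c))
s,ds=bot.camera("side"); cv2.imwrite("pics/s3.png",np.hstack([cv2.resize(s[110:210,240:320],(480,600),interpolation=cv2.INTER_CUBIC),cv2.resize(im[240:440,270:370],(300,600))]))
E
```

```text
270 [(np.float64(0.447), np.float64(0.19), np.float64(-0.0)), (np.float64(0.461), np.float64(0.238), np.float64(0.142)), (np.float64(0.467), np.float64(0.237), np.float64(0.142)), (np.float64(0.469), np.float64(0.187), np.float64(0.001))]
280 [(np.float64(0.446), np.float64(0.181), np.float64(0.0)), (np.float64(0.46), np.float64(0.233), np.float64(0.142)), (np.float64(0.466), np.float64(0.232), np.float64(0.142)), (np.float64(0.468), np.float64(0.178), np.float64(0.0))]
290 [(np.float64(0.459), np.float64(0.238), np.float64(0.165)), (np.float64(0.461), np.float64(0.238), np.float64(0.166)), (np.float64(0.466), np.float64(0.237), np.float64(0.165)), (np.float64(0.469), np.float64(0.237), np.float64(0.165))]
300 [(np.float64(0.459), np.float64(0.238), np.float64(0.174)), (np.float64(0.461), np.float64(0.238), np.float64(0.175)), (np.float64(0.466), np.float64(0.237), np.float64(0.174)), (np.float64(0.469), np.float64(0.237), np.float64(0.174))]
310 [(np.float64(0.46), np.float64(0.239), np.float64(0.184)), (np.float64(0.461), np.float64(0.238), np.float64(0.182)), (np.float64(0.466), n
[... 1829 characters left out ...]
4(0.222)), (np.float64(0.459), np.float64(0.224), np.float64(0.205)), (np.float64(0.462), np.float64(0.215), np.float64(0.193)), (np.float64(0.465), np.float64(0.222), np.float64(0.204))]
400 [(np.float64(0.46), np.float64(0.235), np.float64(0.223)), (np.float64(0.459), np.float64(0.22), np.float64(0.203)), (np.float64(0.445), np.float64(0.068), np.float64(0.0)), (np.float64(0.465), np.float64(0.219), np.float64(0.203))]
410 [(np.float64(0.46), np.float64(0.232), np.float64(0.223)), (np.float64(0.459), np.float64(0.219), np.float64(0.206)), (np.float64(0.444), np.float64(0.057), np.float64(-0.0)), (np.float64(0.465), np.float64(0.218), np.float64(0.207))]
tcp px [[323.79387438 276.89682908]]
```

View pics/s3.png

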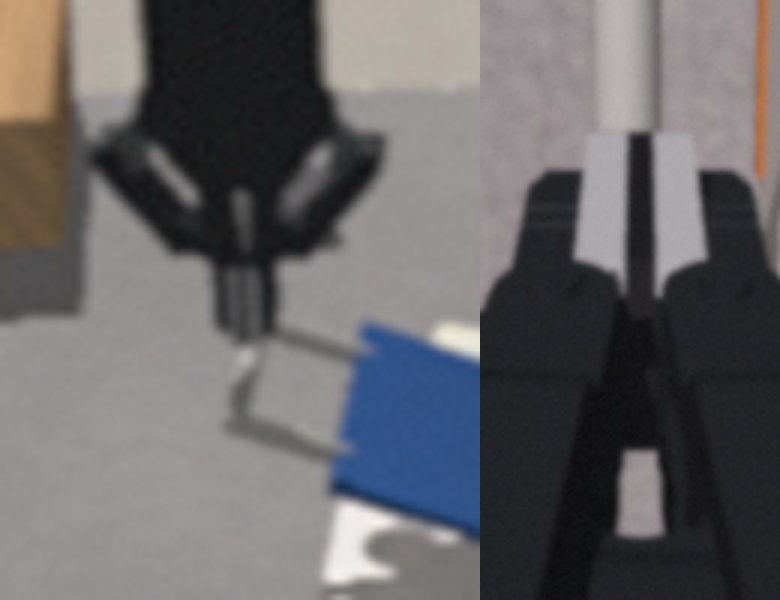

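>>> move_arm([
  {"grip":0.55,"linear":[0,-0.03,0],"twist":0},
  {"grip":0.55,"linear":[0,0,-0.012],"twist":0},
  {"grip":0.55,"linear":[0,0.07,0],"twist":0},
  {"grip":0.55,"linear":[0,0.08,0],"twist":0},
  {"grip":0.55,"linear":[0,0.08,0],"twist":0},
])

```text
clock: 4.95
eef_pos: [0.4653, 0.2301, 0.0876]
tool_rot: [-0.45, 0.535, -0.535, 0.474]
ft_force: [-0.1, 0.0, 0.8]
grip_width: 0.0385
```

>>> move_arm([
  {"grip":0.55,"linear":[0,0.02,0],"twist":0},
  {"grip":0.55,"linear":[0,0,0],"twist":0},
  {"grip":1,"linear":[0,0,0],"twist":0},
  {"grip":1,"linear":[0,0,0],"twist":0},
  {"grip":1,"linear":[0,0,0],"twist":0},
])

```text
clock: 5.45
eef_pos: [0.4641, 0.2298, 0.0831]
tool_rot: [-0.451, 0.536, -0.535, 0.473]
ft_force: [-0.5, 0.6, -3.5]
grip_width: 0.0078
```

```bash
python3 to.py 0.4625 0.2275 0.086 -8
```

```text
t 5.5 p [0.4641 0.2298 0.0831] yaw -8.38 tilt [-0.024 -1.     0.019] w 0.0078 F [-0.5  0.6 -3.5] j [ 0.45  0.33 -0.19  1.02  0.01  2.17]
linear total [ 0.012 -0.015 -0.006]
twist total -0.0033
```

>>> move_arm([
  {"grip":1,"linear":[0,-0.094,0.036],"twist":0},
  {"grip":1,"linear":[0,-0.088,0.048],"twist":0},
  {"grip":1,"linear":[0,-0.082,0.059],"twist":0},
  {"grip":1,"linear":[0,-0.073,0.069],"twist":0},
  {"grip":1,"linear":[0,-0.064,0.078],"twist":0},
])

```text
clock: 5.95
eef_pos: [0.5163, 0.2226, 0.1621]
tool_rot: [-0.455, 0.538, -0.53, 0.472]
ft_force: [1.6, 3.1, -8.5]
grip_width: 0.0081
```

```bash
cat > arc.py <<'E'
from h import *; import sys
# clamp angle guess from TCP (hinge given grasp offset), and rows to go on
o=bot.get_obs(); p=np.array(o["eef_pos"]);A=R.from_quat(o["tool_rot"]).as_matrix()
g=p-A[:,1]*.0545
xd=np.array([np.cos(np.radians(-8)),np.sin(np.radians(-8))])
H=np.array([.4625,.2275])+.1481*xd; s=(g[:2]-H)@xd
print("grasp",g.round(4),"dockx rel hinge",s.round(4),"lat",((g[:2]-H)@np.array([-xd[1],xd[0]])).round(4),"q",np.arctan2(g[2]-.092,-s).round(3),"r",np.hypot(g[2]-.092,s).round(4),"w",o["grip_width"],"F",np.round(o["ft_force"],1),"tilt",A[2].round(3),"t",o["clock"])
E
python3 arc.py
```

```text
grasp [0.5158 0.2212 0.2166] dockx rel hinge -0.0945 lat 0.0012 q 0.922 r 0.1564 w 0.008055451132678786 F [ 1.6  3.1 -8.5] tilt [-0.027 -1.     0.007] t 5.95
```

>>> move_arm([
  {"grip":1,"linear":[0,-0.063,0.098],"twist":0},
  {"grip":1,"linear":[0,-0.049,0.106],"twist":0},
  {"grip":1,"linear":[0,-0.032,0.112],"twist":0},
  {"grip":1,"linear":[0,-0.015,0.115],"twist":0},
  {"grip":1,"linear":[0,0.002,0.109],"twist":0},
])

```text
clock: 6.45
eef_pos: [0.6156, 0.2089, 0.197]
tool_rot: [-0.46, 0.543, -0.523, 0.47]
ft_force: [-5.2, 0.7, 1.8]
grip_width: 0.0078
```

```bash
python3 arc.py
```

```text
grasp [0.6161 0.2072 0.2514] dockx rel hinge 0.0068 lat 0.0013 q 1.613 r 0.1596 w 0.0077770771582502925 F [-5.2  0.7  1.8] tilt [-0.029 -0.999 -0.012] t 6.45
```

>>> move_arm([
  {"grip":0.5,"linear":[0,0,0],"twist":0},
  {"grip":0.5,"linear":[0,0,0],"twist":0},
  {"grip":0.5,"linear":[0,-0.12,0],"twist":0},
  {"grip":0.5,"linear":[0,-0.2,0],"twist":0},
  {"grip":0.5,"linear":[0,-0.12,0],"twist":0},
])

```text
clock: 6.95
eef_pos: [0.614, 0.2053, 0.2826]
tool_rot: [-0.463, 0.545, -0.522, 0.466]
ft_force: [0.3, -0.0, -0.0]
grip_width: 0.0427
```

>>> move_arm([
  {"grip":0.5,"linear":[0,0,-0.2],"twist":0},
  {"grip":0.5,"linear":[-0.1,0,-0.2],"twist":0},
  {"grip":0.5,"linear":[0,0,-0.05],"twist":0},
  {"grip":0.5,"linear":[0,0,0],"twist":0},
  {"grip":0.5,"linear":[0,0,0],"twist":0},
])

```text
clock: 7.45
eef_pos: [0.5275, 0.2404, 0.289]
tool_rot: [-0.459, 0.543, -0.523, 0.47]
ft_force: [-0.2, -0.9, 1.0]
grip_width: 0.0427
```

```bash
python3 to.py 0.53 0.217 0.2 -8; python3 - <<'E'
from h import *
c=cam("wrist"); im,d=bot.camera("wrist"); np.save("pics/w4.npy",d); cv2.imwrite("pics/w4.png",im)
P=cloud(d,c); xd=np.array([.990,-.139]);yd=np.array([.139,.990]); O=np.array([.4625,.2275])+(.1481-.08)*xd
pts=np.array([[*(O+k*yd),.052] for k in(-.052,0,.052)]); print("guess",pts.round(4).tolist(),"px",proj(pts,c).round(1).tolist())
# holes: contiguous region below mouth level inside the dock top
h,s,v=hsv(im)
for z0 in (.045,):
    S=(P[...,2]<z0)&(d>0)
    W=P[...,:2]-O; X=W@xd;Y=W@yd
    m=S&(abs(X)<.027)&(abs(Y)<.082)
    for b,st,ce in blobs(m,60): print(ce.round(1),st[4],ray([ce],.052,c).round(4), "dock",X[b].mean().round(4),Y[b].mean().round(4))
E
```

```text
t 7.5 p [0.5275 0.2404 0.289 ] yaw -7.83 tilt [-0.031 -0.999 -0.011] w 0.0427 F [-0.2 -0.9  1. ] j [0.41 0.39 0.44 1.61 0.03 2.12]
linear total [0.128 0.441 0.033]
twist total 0.0015
guess [[0.5227, 0.1666, 0.052], [0.5299, 0.218, 0.052], [0.5371, 0.2695, 0.052]] px [[330.6, 267.6], [330.9, 221.5], [331.3, 172.6]]
[331.3 171.7] 858 [[0.5372 0.2704 0.052 ]] dock 0.0002 0.0503
[330.9 220.3] 765 [[0.5301 0.2194 0.052 ]] dock 0.0003 -0.0047
[330.6 265.9] 683 [[0.523  0.1685 0.052 ]] dock 0.0003 -0.0593
```

View pics/w4.png

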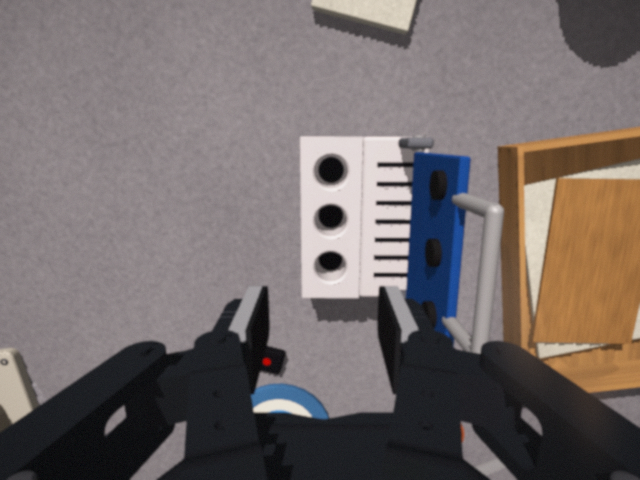

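>>> move_arm([
  {"grip":0.3,"linear":[0.245,0,-0.018],"twist":0},
  {"grip":0.3,"linear":[0.245,0,-0.018],"twist":0},
  {"grip":0.3,"linear":[0.245,0,-0.018],"twist":0},
  {"grip":0.3,"linear":[0.245,0,-0.018],"twist":0},
  {"grip":0.3,"linear":[0.245,0,-0.018],"twist":0},
])

```text
clock: 8.0
eef_pos: [0.4798, -0.0018, 0.2776]
tool_rot: [-0.461, 0.541, -0.521, 0.472]
ft_force: [1.4, -1.0, -0.1]
grip_width: 0.0598
```

>>> move_arm([
  {"grip":0.3,"linear":[0.245,0,-0.018],"twist":0},
  {"grip":0.3,"linear":[0.245,0,-0.018],"twist":0},
  {"grip":0.3,"linear":[0.245,0,-0.018],"twist":0},
  {"grip":0.3,"linear":[0.2,0.05,-0.018],"twist":0},
  {"grip":0.3,"linear":[0.1,0.05,-0.018],"twist":0},
])

```text
clock: 8.5
eef_pos: [0.4345, -0.2146, 0.2514]
tool_rot: [-0.458, 0.542, -0.525, 0.47]
ft_force: [0.5, 1.5, -0.1]
grip_width: 0.0599
```

```bash
cat > spot.py <<'E'
# cartridge spot in the wrist view: spot.py green|yellow
from h import *; import sys
lo,hi,smin=dict(green=(45,80,90),yellow=(20,32,120))[sys.argv[1]]
c=cam("wrist"); im,d=bot.camera("wrist"); P=cloud(d,c); h,s,v=hsv(im)
m=(h>=lo)&(h<=hi)&(s>smin)&(v>60)&(d>0)
for b,st,ce in blobs(m,60): print(ce.round(1),st[4],"z",np.median(P[b][:,2]).round(4),"med",np.median(P[b],0).round(4),"ray@.082",ray([ce],.082,c).round(4))
cv2.imwrite("pics/spot.png",im)
E
python3 to.py .424 -.241 .02 -8; python3 spot.py green
```

```text
t 8.5 p [ 0.4345 -0.2146  0.2514] yaw -7.93 tilt [-0.028 -1.    -0.007] w 0.0599 F [ 0.5  1.5 -0.1] j [-0.48  0.21  0.09  1.47  0.02  1.23]
linear total [ 0.17   1.153 -0.026]
twist total 0.0006
[423.2 145.3] 2835 z 0.0317 med [ 0.537  -0.1712  0.0317] ray@.082 [[ 0.5257 -0.1686  0.082 ]]
[317.7 220.8] 96 z 0.0607 med [ 0.4266 -0.225   0.0607] ray@.082 [[ 0.427  -0.2215  0.082 ]]
[315.9 240.3] 458 z 0.0824 med [ 0.4228 -0.2392  0.0824] ray@.082 [[ 0.4229 -0.2392  0.082 ]]
```

```bash
python3 to.py .4232 -.238 .02 -8
```

```text
t 8.6 p [ 0.433  -0.2162  0.2495] yaw -8.05 tilt [-0.027 -1.    -0.011] w 0.06 F [-0.6 -1.1 -0.2] j [-0.48  0.21  0.09  1.47  0.02  1.23]
linear total [ 0.146  1.145 -0.021]
twist total -0.0005
```

>>> move_arm([
  {"grip":0.3,"linear":[0.1,0.1,-0.014],"twist":0},
  {"grip":0.3,"linear":[0.046,0.2,-0.007],"twist":0},
  {"grip":0.3,"linear":[0,0.2,0],"twist":0},
  {"grip":0.3,"linear":[0,0.2,0],"twist":0},
  {"grip":0.3,"linear":[0,0.05,0],"twist":0},
])

```text
clock: 9.05
eef_pos: [0.4253, -0.2491, 0.0953]
tool_rot: [-0.455, 0.543, -0.53, 0.466]
ft_force: [-1.0, 1.3, -0.3]
grip_width: 0.0596
```

```bash
python3 to.py .4232 -.238 .02 -8; python3 spot.py green
```

```text
t 9.1 p [ 0.4253 -0.2491  0.0953] yaw -8.73 tilt [-0.024 -1.    -0.004] w 0.0596 F [-1.   1.3 -0.3] j [-0.54  0.31 -0.19  1.09  0.02  1.18]
linear total [-0.044  0.378 -0.017]
twist total -0.0063
[495.4  83.1] 8334 z 0.032 med [ 0.5349 -0.1713  0.032 ] ray@.082 [[ 0.5146 -0.1743  0.082 ]]
[318.9 214.9] 321 z 0.0618 med [ 0.4269 -0.2248  0.0618] ray@.082 [[ 0.4269 -0.2219  0.082 ]]
[316.2 249.4] 1607 z 0.0824 med [ 0.4229 -0.2389  0.0824] ray@.082 [[ 0.4229 -0.239   0.082 ]]
```

View pics/spot.png

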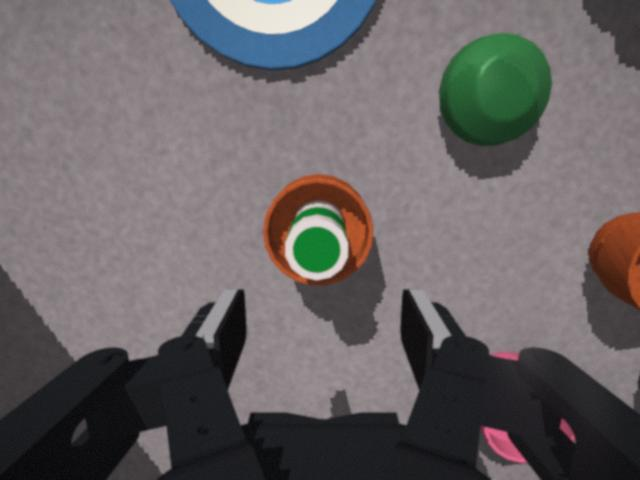

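>>> move_arm([
  {"grip":0.3,"linear":[-0.044,0,-0.017],"twist":-0.006},
  {"grip":0.3,"linear":[0,0.1,0],"twist":0},
  {"grip":0.3,"linear":[0,0.1,0],"twist":0},
  {"grip":0.3,"linear":[0,0.1,0],"twist":0},
  {"grip":0.3,"linear":[0,0.05,0],"twist":0},
])

```text
clock: 9.6
eef_pos: [0.4333, -0.2413, 0.0353]
tool_rot: [0.457, -0.533, 0.533, -0.473]
ft_force: [-0.5, 0.2, -0.1]
grip_width: 0.06
```

```bash
python3 to.py .4232 -.238 .02 -8
```

```text
t 9.6 p [ 0.4333 -0.2413  0.0353] yaw -7.83 tilt [-0.017 -1.     0.015] w 0.06 F [-0.5  0.2 -0.1] j [-0.52  0.37 -0.29  0.91  0.02  1.18]
linear total [-0.008  0.076 -0.053]
twist total 0.0014
```

>>> move_arm([
  {"grip":0.3,"linear":[-0.008,0,-0.053],"twist":0},
  {"grip":0.3,"linear":[0,0.06,-0.005],"twist":0},
  {"grip":0.3,"linear":[0,0.01,-0.005],"twist":0},
  {"grip":0.3,"linear":[0,0,0],"twist":0},
  {"grip":0.3,"linear":[0,0,0],"twist":0},
])

```text
clock: 10.1
eef_pos: [0.4235, -0.2384, 0.0274]
tool_rot: [0.456, -0.529, 0.535, -0.474]
ft_force: [-1.1, -0.0, -0.7]
grip_width: 0.0598
```

```bash
python3 to.py .4232 -.238 .02 -8
```

```text
t 10.1 p [ 0.4235 -0.2384  0.0274] yaw -7.71 tilt [-0.014 -1.     0.023] w 0.0598 F [-1.1 -0.  -0.7] j [-0.53  0.35 -0.33  0.87  0.02  1.18]
linear total [-0.001  0.037 -0.003]
twist total 0.0025
```

>>> move_arm([
  {"grip":0.3,"linear":[0,0.035,-0.003],"twist":0},
  {"grip":0.3,"linear":[0,0.005,0],"twist":0},
  {"grip":1,"linear":[0,0,0],"twist":0},
  {"grip":1,"linear":[0,0,0],"twist":0},
  {"grip":1,"linear":[0,0,0],"twist":0},
])

```text
clock: 10.6
eef_pos: [0.4241, -0.239, 0.0208]
tool_rot: [0.456, -0.528, 0.536, -0.475]
ft_force: [-0.7, 0.2, 3.4]
grip_width: 0.0302
```

>>> move_arm([
  {"grip":1,"linear":[0,0,0],"twist":0},
  {"grip":1,"linear":[0,-0.08,0],"twist":0},
  {"grip":1,"linear":[0,-0.1,0],"twist":0},
  {"grip":1,"linear":[0,-0.1,0],"twist":0},
  {"grip":1,"linear":[0,-0.1,0],"twist":0},
])

```text
clock: 11.1
eef_pos: [0.4193, -0.2379, 0.0949]
tool_rot: [0.457, -0.532, 0.533, -0.474]
ft_force: [0.4, 0.9, -1.0]
grip_width: 0.0302
```

```bash
python3 to.py .537 .270 .15 -8;  python3 spot.py green
```

```text
t 11.1 p [ 0.4193 -0.2379  0.0949] yaw -7.71 tilt [-0.016 -1.     0.018] w 0.0302 F [ 0.4  0.9 -1. ] j [-0.53  0.27 -0.24  1.05  0.02  1.17]
linear total [-2.6   -0.229  0.247]
twist total 0.0025
[504.4 104.4] 8151 z 0.0317 med [ 0.5343 -0.1709  0.0317] ray@.082 [[ 0.5117 -0.1714  0.082 ]]
[322.2 283.3] 1593 z 0.137 med [ 0.4198 -0.2237  0.137 ] ray@.082 [[ 0.4175 -0.246   0.082 ]]
[323.3 344.9] 3748 z 0.1565 med [ 0.4178 -0.2378  0.1565] ray@.082 [[ 0.4134 -0.2807  0.082 ]]
```

>>> move_arm([
  {"grip":1,"linear":[0,-0.1,0],"twist":0},
  {"grip":1,"linear":[-0.1,-0.1,0.02],"twist":0},
  {"grip":1,"linear":[-0.2,-0.05,0.023],"twist":0},
  {"grip":1,"linear":[-0.23,0,0.023],"twist":0},
  {"grip":1,"linear":[-0.23,0,0.023],"twist":0},
])

```text
clock: 11.65
eef_pos: [0.4606, -0.093, 0.1517]
tool_rot: [0.452, -0.531, 0.54, -0.471]
ft_force: [1.0, 0.2, -0.9]
grip_width: 0.0304
```

>>> move_arm([
  {"grip":1,"linear":[-0.23,0,0.023],"twist":0},
  {"grip":1,"linear":[-0.23,0,0.023],"twist":0},
  {"grip":1,"linear":[-0.23,0,0.023],"twist":0},
  {"grip":1,"linear":[-0.23,0,0.023],"twist":0},
  {"grip":1,"linear":[-0.23,0,0.023],"twist":0},
])

```text
clock: 12.15
eef_pos: [0.5183, 0.1402, 0.153]
tool_rot: [0.452, -0.531, 0.54, -0.471]
ft_force: [1.1, -1.3, 0.3]
grip_width: 0.0304
```

```bash
python3 to.py .5385 .270 .14 -8
```

```text
t 12.2 p [0.5183 0.1402 0.153 ] yaw -8.52 tilt [-0.012 -1.     0.028] w 0.0304 F [ 1.1 -1.3  0.3] j [ 0.26  0.31 -0.02  1.2   0.    1.98]
linear total [-0.656  0.073  0.002]
twist total -0.0045
```

>>> move_arm([
  {"grip":1,"linear":[-0.2,0,0],"twist":-0.004},
  {"grip":1,"linear":[-0.2,0,0],"twist":0},
  {"grip":1,"linear":[-0.2,0,0],"twist":0},
  {"grip":1,"linear":[-0.05,0,0],"twist":0},
  {"grip":1,"linear":[0,0,0],"twist":0},
])

```text
clock: 12.65
eef_pos: [0.5367, 0.2812, 0.1492]
tool_rot: [0.457, -0.527, 0.536, -0.475]
ft_force: [0.0, 0.2, -0.3]
grip_width: 0.0304
```

```bash
cat > held.py <<'E'
# held cartridge and bays in dock frame: held.py color bayk
from h import *; import sys
o=bot.get_obs(); lo,hi,smin=dict(green=(45,80,90),yellow=(20,32,120))[sys.argv[1]]; k=float(sys.argv[2])
c=cam("wrist"); im,d=bot.camera("wrist"); P=cloud(d,c); h,s,v=hsv(im)
m=(h>=lo)&(h<=hi)&(s>smin)&(v>60)&(d>0)&(P[...,2]>.08)
bs=[b for b,_,_ in blobs(m,60)]
b=max(bs,key=lambda b:np.median(P[b][:,2])); t=np.median(P[b],0); print("top",t.round(4), "minus tcp",(t-o["eef_pos"]).round(4))
A=R.from_quat(o["tool_rot"]).as_matrix()
print("tool y",A[:,1].round(3))
xd=np.array([.990,-.139]);yd=np.array([.139,.990]); O=np.array([.530,.219])
W=P[...,:2]-O; X=W@xd;Y=W@yd
top=(abs(P[...,2]-.052)<.006)&(abs(X)<.045)&(abs(Y)<.1)
print("block mid (x -.032..; y +-.088):",np.percentile(X[top],[1]).round(4),np.percentile(Y[top],[1,99]).round(4))
m=(P[...,2]<.045)&(d>0)&(abs(X)<.025)&(abs(Y)<.08)
for b,st,ce in blobs(m,60): print("hole",ce.round(),st[4],ray([ce],.052,c).round(4))
cv2.imwrite("pics/held.png",im)
E
python3 to.py .5385 .270 .14 -8; python3 held.py green 2
```

```text
t 12.7 p [0.5367 0.2812 0.1492] yaw -7.52 tilt [-0.012 -1.     0.026] w 0.0304 F [ 0.   0.2 -0.3] j [ 0.49  0.45  0.17  1.26 -0.01  2.19]
linear total [0.055 0.046 0.015]
twist total 0.0042
top [0.5347 0.2817 0.2108] minus tcp [-0.002   0.0005  0.0616]
tool y [ 0.028  0.009 -1.   ]
block mid (x -.032..; y +-.088): [-0.0316] [-0.0876  0.0874]
hole [323. 234.] 1005 [[0.538  0.2768 0.052 ]]
```

View pics/held.png

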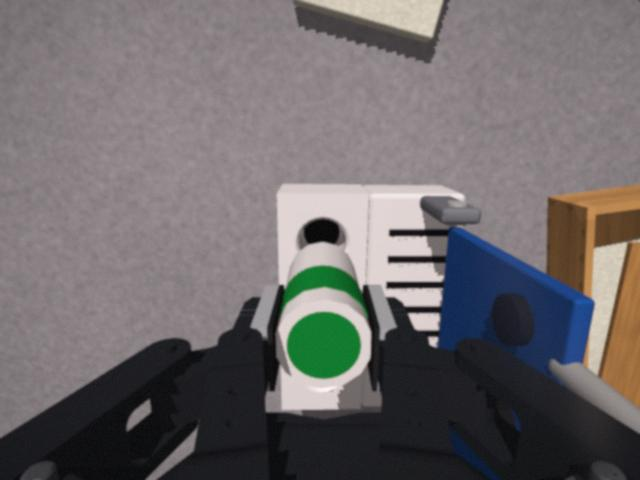

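>>> move_arm([
  {"grip":1,"linear":[0.055,0,0.012],"twist":0.004},
  {"grip":1,"linear":[0,0.1,0],"twist":0},
  {"grip":1,"linear":[0,0.1,0],"twist":0},
  {"grip":1,"linear":[0,0.1,0],"twist":0},
  {"grip":1,"linear":[0,0.01,0],"twist":0},
])

```text
clock: 13.2
eef_pos: [0.5399, 0.2577, 0.0865]
tool_rot: [0.452, -0.532, 0.542, -0.469]
ft_force: [0.1, 0.5, -0.1]
grip_width: 0.0304
```

```bash
python3 to.py .539 .270 .07 -8
```

```text
t 13.2 p [0.5399 0.2577 0.0865] yaw -8.75 tilt [-0.009 -1.     0.027] w 0.0304 F [ 0.1  0.5 -0.1] j [ 0.45  0.48  0.05  1.11 -0.01  2.17]
linear total [-0.059  0.083 -0.016]
twist total -0.0066
```

>>> move_arm([
  {"grip":1,"linear":[-0.059,0.03,-0.014],"twist":-0.006},
  {"grip":1,"linear":[0,0.02,0],"twist":0},
  {"grip":1,"linear":[0,0,0],"twist":0},
  {"grip":1,"linear":[0,0,0],"twist":0},
  {"grip":1,"linear":[0,0,0],"twist":0},
])

```text
clock: 13.7
eef_pos: [0.5412, 0.2678, 0.0793]
tool_rot: [0.453, -0.529, 0.54, -0.473]
ft_force: [0.9, -0.3, 0.2]
grip_width: 0.0302
```

```bash
python3 to.py .539 .270 .066 -8
```

```text
t 13.7 p [0.5412 0.2678 0.0793] yaw -8.29 tilt [-0.011 -0.999  0.031] w 0.0302 F [ 0.9 -0.3  0.2] j [ 0.46  0.49  0.05  1.1  -0.01  2.18]
linear total [-0.009  0.066 -0.014]
twist total -0.0026
```

>>> move_arm([
  {"grip":1,"linear":[-0.009,0.02,-0.012],"twist":-0.0025},
  {"grip":1,"linear":[0,0.02,0],"twist":0},
  {"grip":1,"linear":[0,0.02,0],"twist":0},
  {"grip":1,"linear":[0,0,0],"twist":0},
  {"grip":1,"linear":[0,0,0],"twist":0},
])

```text
clock: 14.2
eef_pos: [0.5396, 0.2709, 0.0671]
tool_rot: [0.454, -0.527, 0.539, -0.475]
ft_force: [-0.1, -0.9, -1.1]
grip_width: 0.0307
```

```bash
python3 to.py .539 .270 .062 -8; python3 held.py green 2
```

```text
t 14.2 p [0.5396 0.2709 0.0671] yaw -7.93 tilt [-0.011 -0.999  0.032] w 0.0307 F [-0.1 -0.9 -1.1] j [ 0.47  0.5   0.03  1.07 -0.01  2.18]
linear total [ 0.005  0.025 -0.003]
twist total 0.0006
top [0.5372 0.2715 0.1286] minus tcp [-0.0024  0.0006  0.0616]
tool y [ 0.033  0.007 -0.999]
block mid (x -.032..; y +-.088): [-0.0315] [-0.0347  0.0876]
hole [310. 247.] 614 [[0.5345 0.282  0.052 ]]
hole [320. 415.] 200 [[0.5258 0.183  0.052 ]]
```

>>> move_arm([
  {"grip":1,"linear":[0.004,0.03,-0.003],"twist":0},
  {"grip":1,"linear":[0,0.04,-0.0015],"twist":0},
  {"grip":1,"linear":[0,0.04,-0.0015],"twist":0},
  {"grip":1,"linear":[0,0.03,-0.0015],"twist":0},
  {"grip":1,"linear":[0,0,0],"twist":0},
])

```text
clock: 14.75
eef_pos: [0.5381, 0.27, 0.036]
tool_rot: [0.454, -0.528, 0.539, -0.474]
ft_force: [-0.0, -0.1, -0.2]
grip_width: 0.0302
```

```bash
python3 to.py .539 .270 .028 -8
```

```text
t 14.8 p [0.5381 0.27   0.036 ] yaw -7.94 tilt [-0.011 -0.999  0.031] w 0.0302 F [-0.  -0.1 -0.2] j [ 0.47  0.53 -0.01  1.   -0.01  2.18]
linear total [-0.     0.04   0.003]
twist total 0.0005
```

In the bay (no force). Finish the descent, release, rise.

>>> move_arm([
  {"grip":1,"linear":[0,0.03,0],"twist":0},
  {"grip":1,"linear":[0,0,0],"twist":0},
  {"grip":0.4,"linear":[0,0,0],"twist":0},
  {"grip":0.4,"linear":[0,0,0],"twist":0},
  {"grip":0.4,"linear":[0,0,0],"twist":0},
])

```text
clock: 15.25
eef_pos: [0.5392, 0.2704, 0.0299]
tool_rot: [0.454, -0.527, 0.539, -0.475]
ft_force: [-0.4, 0.6, 0.4]
grip_width: 0.0512
```

>>> move_arm([
  {"grip":0.4,"linear":[0,-0.08,0],"twist":0},
  {"grip":0.4,"linear":[0,-0.15,0],"twist":0},
  {"grip":0.4,"linear":[0,-0.2,0],"twist":0},
  {"grip":0.4,"linear":[0,-0.2,0],"twist":0},
  {"grip":0.4,"linear":[0,0,0],"twist":0},
])

```text
clock: 15.75
eef_pos: [0.5343, 0.2692, 0.1599]
tool_rot: [0.454, -0.528, 0.539, -0.474]
ft_force: [1.0, 0.4, 0.1]
grip_width: 0.0515
```

```bash
python3 to.py .6265 -.071 .17 -8; python3 held.py green 2
```

```text
t 15.8 p [0.5343 0.2692 0.1599] yaw -7.95 tilt [-0.01  -0.999  0.03 ] w 0.0515 F [1.  0.4 0.1] j [ 0.47  0.43  0.16  1.28 -0.01  2.18]
linear total [ 1.62  -0.046  0.693]
twist total 0.0005
top [0.5374 0.2702 0.0904] minus tcp [ 0.0031  0.001  -0.0695]
tool y [ 0.032  0.006 -0.999]
block mid (x -.032..; y +-.088): [-0.0315] [-0.0866  0.0867]
hole [315. 209.] 130 [[0.533  0.2813 0.052 ]]
hole [323. 286.] 1342 [[0.53   0.2207 0.052 ]]
hole [322. 346.] 1130 [[0.5229 0.17   0.052 ]]
```

>>> move_arm([
  {"grip":0.3,"linear":[0.24,-0.02,0],"twist":0},
  {"grip":0.3,"linear":[0.24,-0.02,0],"twist":0},
  {"grip":0.3,"linear":[0.24,0,0],"twist":0},
  {"grip":0.3,"linear":[0.24,0,0],"twist":0},
  {"grip":0.3,"linear":[0.24,0,0],"twist":0},
])

```text
clock: 16.3
eef_pos: [0.4984, 0.0297, 0.1581]
tool_rot: [0.46, -0.526, 0.535, -0.476]
ft_force: [0.9, -0.2, 0.4]
grip_width: 0.06
```

>>> move_arm([
  {"grip":0.3,"linear":[0.15,0,0.19],"twist":0},
  {"grip":0.3,"linear":[0.15,0,0.19],"twist":0},
  {"grip":0.3,"linear":[0.1,0,0.19],"twist":0},
  {"grip":0.3,"linear":[0,0,0.05],"twist":0},
  {"grip":0.3,"linear":[0,0,0],"twist":0},
])

```text
clock: 16.8
eef_pos: [0.604, -0.0767, 0.1506]
tool_rot: [0.462, -0.532, 0.533, -0.468]
ft_force: [-0.1, 0.3, 0.1]
grip_width: 0.0596
```

```bash
python3 to.py .6265 -.071 .02 -8; python3 spot.py yellow
```

```text
t 16.8 p [ 0.604  -0.0767  0.1506] yaw -7.75 tilt [-0.006 -1.     0.007] w 0.0596 F [-0.1  0.3  0.1] j [-0.13  0.48  0.21  1.3   0.01  1.58]
linear total [-0.039  0.654  0.103]
twist total 0.0021
[346.6 198.7] 241 z 0.0609 med [ 0.6224 -0.0561  0.0609] ray@.082 [[ 0.6221 -0.0533  0.082 ]]
[355.4 223.7] 1050 z 0.0825 med [ 0.6256 -0.0699  0.0825] ray@.082 [[ 0.6257 -0.07    0.082 ]]
```

>>> move_arm([
  {"grip":0.3,"linear":[-0.044,0,0.105],"twist":0.002},
  {"grip":0.3,"linear":[0,0.12,0],"twist":0},
  {"grip":0.3,"linear":[0,0.15,0],"twist":0},
  {"grip":0.3,"linear":[0,0.12,0],"twist":0},
  {"grip":0.3,"linear":[0,0,0],"twist":0},
])

```text
clock: 17.35
eef_pos: [0.6205, -0.0659, 0.069]
tool_rot: [-0.464, 0.534, -0.531, 0.467]
ft_force: [-0.1, 0.4, -0.6]
grip_width: 0.0601
```

```bash
python3 to.py .626 -.070 .02 -8; python3 spot.py yellow
```

```text
t 17.4 p [ 0.6205 -0.0659  0.069 ] yaw -7.7 tilt [-0.006 -1.     0.   ] w 0.0601 F [-0.1  0.4 -0.6] j [-0.11  0.56  0.14  1.15  0.01  1.6 ]
linear total [0.018 0.245 0.03 ]
twist total 0.0026
[333.7 252.7] 800 z 0.0622 med [ 0.6266 -0.0559  0.0622] ray@.082 [[ 0.6268 -0.0505  0.082 ]]
[336.8 294.7] 2082 z 0.0824 med [ 0.6257 -0.0699  0.0824] ray@.082 [[ 0.6257 -0.07    0.082 ]]
```

>>> move_arm([
  {"grip":0.3,"linear":[0.018,0,0.028],"twist":0.002},
  {"grip":0.3,"linear":[0,0.08,0],"twist":0},
  {"grip":0.3,"linear":[0,0.08,0],"twist":0},
  {"grip":0.3,"linear":[0,0.03,0],"twist":0},
  {"grip":0.3,"linear":[0,0,0],"twist":0},
])

```text
clock: 17.9
eef_pos: [0.6331, -0.0703, 0.0416]
tool_rot: [0.459, -0.53, 0.536, -0.47]
ft_force: [0.9, 0.5, -0.4]
grip_width: 0.0597
```

```bash
python3 to.py .6257 -.070 .02 -8
```

```text
t 17.9 p [ 0.6331 -0.0703  0.0416] yaw -7.86 tilt [-0.006 -1.     0.018] w 0.0597 F [ 0.9  0.5 -0.4] j [-0.11  0.6   0.12  1.08  0.01  1.59]
linear total [ 0.004  0.107 -0.039]
twist total 0.0012
```

>>> move_arm([
  {"grip":0.3,"linear":[0.004,0.02,-0.036],"twist":0},
  {"grip":0.3,"linear":[0,0.06,-0.004],"twist":0},
  {"grip":0.3,"linear":[0,0.03,-0.002],"twist":0},
  {"grip":0.3,"linear":[0,0,0],"twist":0},
  {"grip":0.3,"linear":[0,0,0],"twist":0},
])

```text
clock: 18.4
eef_pos: [0.6264, -0.0703, 0.0212]
tool_rot: [0.458, -0.528, 0.538, -0.471]
ft_force: [0.6, 0.6, 0.7]
grip_width: 0.0597
```

```bash
python3 to.py .6257 -.070 .02 -8
```

```text
t 18.4 p [ 0.6264 -0.0703  0.0212] yaw -7.87 tilt [-0.006 -1.     0.023] w 0.0597 F [0.6 0.6 0.7] j [-0.11  0.6   0.07  1.02  0.01  1.59]
linear total [-0.001  0.006 -0.004]
twist total 0.0011
```

>>> move_arm([
  {"grip":1,"linear":[0,0.005,0],"twist":0},
  {"grip":1,"linear":[0,0,0],"twist":0},
  {"grip":1,"linear":[0,0,0],"twist":0},
  {"grip":1,"linear":[0,0,0],"twist":0},
  {"grip":1,"linear":[0,0,0],"twist":0},
])

```text
clock: 18.9
eef_pos: [0.6271, -0.0703, 0.0207]
tool_rot: [0.457, -0.528, 0.538, -0.472]
ft_force: [-0.5, 0.0, -1.2]
grip_width: 0.0304
```

>>> move_arm([
  {"grip":1,"linear":[0,-0.08,0],"twist":0},
  {"grip":1,"linear":[0,-0.15,0],"twist":0},
  {"grip":1,"linear":[0,-0.2,0],"twist":0},
  {"grip":1,"linear":[0,-0.2,0],"twist":0},
  {"grip":1,"linear":[0,0,0],"twist":0},
])

```text
clock: 19.4
eef_pos: [0.6222, -0.0704, 0.1478]
tool_rot: [0.459, -0.53, 0.536, -0.47]
ft_force: [0.6, -0.2, 0.5]
grip_width: 0.0305
```

```bash
python3 to.py .5228 .1675 .15 -8; python3 held.py yellow 0
```

```text
t 19.4 p [ 0.6222 -0.0704  0.1478] yaw -7.87 tilt [-0.006 -1.     0.017] w 0.0305 F [ 0.6 -0.2  0.5] j [-0.12  0.5   0.25  1.3   0.01  1.59]
linear total [-1.11  -0.016 -0.655]
twist total 0.0012
top [ 0.6208 -0.0697  0.2098] minus tcp [-0.0014  0.0007  0.062 ]
tool y [ 0.018  0.003 -1.   ]Traceback (most recent call last):
  File "held.py", line 13, in <module>
    print("block mid (x -.032..; y +-.088):",np.percentile(X[top],[1]).round(4),np.percentile(Y[top],[1,99]).round(4))
                                             ~~~~~~~~~~~~~^^^^^^^^^^^^
    return _quantile_unchecked(
        a, q, axis, out, overwrite_input, method, keepdims, weights)
    return _ureduce(a,
                    func=_quantile_ureduce_func,
    ...<5 lines>...
                    overwrite_input=overwrite_input,
                    method=method)
    r = func(a, **kwargs)
    result = _quantile(arr,
                       quantiles=q,
    ...<2 lines>...
                       out=out,
                       weights=wgt)
    slices_having_nans = np.isnan(arr[-1, ...])
                                  ~~~^^^^^^^^^
IndexError: index -1 is out of bounds for axis 0 with size 0
```

>>> move_arm([
  {"grip":1,"linear":[0,0,-0.22],"twist":0},
  {"grip":1,"linear":[-0.05,0,-0.22],"twist":0},
  {"grip":1,"linear":[-0.15,0,-0.18],"twist":0},
  {"grip":1,"linear":[-0.2,0,-0.02],"twist":0},
  {"grip":1,"linear":[-0.2,0,0],"twist":0},
])

```text
clock: 19.95
eef_pos: [0.5004, 0.0641, 0.1322]
tool_rot: [-0.462, 0.537, -0.534, 0.461]
ft_force: [1.3, -0.3, -0.7]
grip_width: 0.0309
```

>>> move_arm([
  {"grip":1,"linear":[-0.2,0,0],"twist":0},
  {"grip":1,"linear":[-0.2,0,0],"twist":0},
  {"grip":1,"linear":[-0.05,0,0],"twist":0},
  {"grip":1,"linear":[0,0,0],"twist":0},
  {"grip":1,"linear":[0,0,0],"twist":0},
])

```text
clock: 20.45
eef_pos: [0.5083, 0.1592, 0.1256]
tool_rot: [-0.468, 0.537, -0.531, 0.459]
ft_force: [0.3, -0.1, -0.2]
grip_width: 0.0307
```

```bash
python3 to.py .5242 .1668 .075 -8; python3 held.py yellow 0
```

```text
t 20.4 p [0.5083 0.1592 0.1256] yaw -8.1 tilt [ 0.003 -1.    -0.015] w 0.0307 F [ 0.3 -0.1 -0.2] j [ 0.3   0.36 -0.03  1.2   0.    2.01]
linear total [-0.049  0.252  0.077]
twist total -0.0008
top [0.5089 0.1602 0.1876] minus tcp [0.0006 0.001  0.062 ]
tool y [-0.015 -0.001 -1.   ]
block mid (x -.032..; y +-.088): [-0.0316] [-0.085   0.0731]
hole [334.  63.] 183 [[0.528  0.2615 0.052 ]]
hole [346. 137.] 2499 [[0.5296 0.2191 0.052 ]]
hole [345. 218.] 2056 [[0.5226 0.1686 0.052 ]]
```

>>> move_arm([
  {"grip":1,"linear":[-0.049,0,0.077],"twist":0},
  {"grip":1,"linear":[0,0.1,0],"twist":0},
  {"grip":1,"linear":[0,0.1,0],"twist":0},
  {"grip":1,"linear":[0,0.03,0],"twist":0},
  {"grip":1,"linear":[0,0,0],"twist":0},
])

```text
clock: 21.0
eef_pos: [0.5247, 0.1587, 0.0782]
tool_rot: [-0.465, 0.54, -0.534, 0.456]
ft_force: [-0.0, -0.4, -0.6]
grip_width: 0.0304
```

```bash
python3 to.py .5242 .1668 .068 -8; python3 held.py yellow 0
```

```text
t 21.0 p [0.5247 0.1587 0.0782] yaw -8.76 tilt [ 0.005 -1.    -0.015] w 0.0304 F [-0.  -0.4 -0.6] j [ 0.29  0.43 -0.06  1.1   0.    2.02]
linear total [-0.04   0.051 -0.008]
twist total -0.0066
top [0.5253 0.1597 0.1402] minus tcp [0.0006 0.001  0.062 ]
tool y [-0.016 -0.002 -1.   ]
block mid (x -.032..; y +-.088): [-0.0316] [-0.0753  0.0613]
hole [297.  58.] 167 [[0.527  0.2586 0.052 ]]
hole [317. 142.] 3723 [[0.5301 0.2193 0.052 ]]
hole [317. 232.] 1853 [[0.5231 0.1739 0.052 ]]
```

>>> move_arm([
  {"grip":1,"linear":[-0.042,0,-0.005],"twist":-0.006},
  {"grip":1,"linear":[0,0.03,0],"twist":0},
  {"grip":1,"linear":[0,0.02,0],"twist":0},
  {"grip":1,"linear":[0,0,0],"twist":0},
  {"grip":1,"linear":[0,0,0],"twist":0},
])

```text
clock: 21.55
eef_pos: [0.5271, 0.168, 0.0709]
tool_rot: [-0.467, 0.536, -0.532, 0.461]
ft_force: [-0.1, -0.5, -0.4]
grip_width: 0.0307
```

```bash
python3 to.py .5249 .1673 .068 -8; python3 held.py yellow 0
```

```text
t 21.6 p [0.5271 0.168  0.0709] yaw -8.05 tilt [ 0.002 -1.    -0.01 ] w 0.0307 F [-0.1 -0.5 -0.4] j [ 0.31  0.44 -0.06  1.08  0.    2.02]
linear total [ 0.005  0.015 -0.01 ]
twist total -0.0004
top [0.5273 0.1689 0.1329] minus tcp [0.0003 0.0009 0.062 ]
tool y [-0.01  -0.001 -1.   ]
block mid (x -.032..; y +-.088): [-0.0316] [-0.063   0.0693]
hole [309.  78.] 223 [[0.5328 0.2576 0.052 ]]
hole [316. 163.] 3831 [[0.5301 0.2196 0.052 ]]
hole [306. 246.] 709 [[0.5193 0.1785 0.052 ]]
```

>>> move_arm([
  {"grip":1,"linear":[0.004,0,-0.011],"twist":0},
  {"grip":1,"linear":[0,0.02,0],"twist":0},
  {"grip":1,"linear":[0,0.03,0],"twist":0},
  {"grip":1,"linear":[0,0.03,0],"twist":0},
  {"grip":1,"linear":[0,0,0],"twist":0},
])

```text
clock: 22.1
eef_pos: [0.524, 0.1674, 0.0538]
tool_rot: [-0.467, 0.536, -0.532, 0.461]
ft_force: [-0.7, 0.4, -0.5]
grip_width: 0.0303
```

```bash
python3 to.py .5249 .1673 .028 -8; python3 held.py yellow 0|head -2
```

```text
t 22.1 p [0.524  0.1674 0.0538] yaw -8.04 tilt [ 0.002 -1.    -0.01 ] w 0.0303 F [-0.7  0.4 -0.5] j [ 0.31  0.45 -0.09  1.04  0.    2.02]
linear total [-0.001  0.129  0.006]
twist total -0.0004
top [0.5243 0.1682 0.1157] minus tcp [0.0003 0.0008 0.062 ]
tool y [-0.01  -0.001 -1.   ]
```

Base is 6 mm below the mouth without force; continue.

>>> move_arm([
  {"grip":1,"linear":[0,0.04,0.002],"twist":0},
  {"grip":1,"linear":[0,0.04,0],"twist":0},
  {"grip":1,"linear":[0,0.03,0],"twist":0},
  {"grip":1,"linear":[0,0.01,0],"twist":0},
  {"grip":1,"linear":[0,0,0],"twist":0},
])

```text
clock: 22.65
eef_pos: [0.524, 0.1673, 0.0276]
tool_rot: [-0.467, 0.536, -0.531, 0.461]
ft_force: [-0.7, 0.4, -0.3]
grip_width: 0.0305
```

```bash
python3 to.py .5249 .1673 .028 -8; python3 held.py yellow 0|head -2
```

```text
t 22.6 p [0.524  0.1673 0.0276] yaw -8.05 tilt [ 0.002 -1.    -0.011] w 0.0305 F [-0.7  0.4 -0.3] j [ 0.31  0.48 -0.12  0.98  0.    2.02]
linear total [-0.001 -0.002  0.005]
twist total -0.0004
top [0.5243 0.1683 0.0896] minus tcp [0.0004 0.001  0.062 ]
tool y [-0.011 -0.001 -1.   ]
```

>>> move_arm([
  {"grip":0.4,"linear":[0,0,0],"twist":0},
  {"grip":0.4,"linear":[0,0,0],"twist":0},
  {"grip":0.4,"linear":[0,-0.08,0],"twist":0},
  {"grip":0.4,"linear":[0,-0.2,0],"twist":0},
  {"grip":0.4,"linear":[0,-0.24,0],"twist":0},
])

```text
clock: 23.2
eef_pos: [0.5206, 0.1658, 0.128]
tool_rot: [-0.471, 0.538, -0.53, 0.456]
ft_force: [2.1, 0.0, -0.2]
grip_width: 0.0514
```

>>> move_arm([
  {"grip":0.55,"linear":[-0.1,-0.24,0],"twist":0},
  {"grip":0.55,"linear":[-0.1,-0.24,0],"twist":0},
  {"grip":0.55,"linear":[-0.1,-0.2,0],"twist":0},
  {"grip":0.55,"linear":[0,0,0],"twist":0},
  {"grip":0.55,"linear":[0,0,0],"twist":0},
])

```text
clock: 23.7
eef_pos: [0.5355, 0.2271, 0.2748]
tool_rot: [-0.465, 0.536, -0.532, 0.462]
ft_force: [0.5, -0.2, -0.1]
grip_width: 0.0383
```

```bash
python3 to.py .616 .207 .29 -8; python3 - <<'E'
from h import *
c=cam("wrist"); im,d=bot.camera("wrist"); cv2.imwrite("pics/w6.png",im); P=cloud(d,c); h,s,v=hsv(im)
for n,lo,hi in(("g",45,80),("y",20,32)):
    for b,st,ce in blobs((h>=lo)&(h<=hi)&(s>110)&(v>60)&(d>0)&(P[...,1]>.1),60): print(n,ce.round(),st[4],np.median(P[b],0).round(4),np.percentile(P[b][:,2],[10,90]).round(3))
m=(s<60)&(P[...,2]>.24)&(P[...,2]<.27)&(d>0)&(P[...,0]>.57)
for b,st,ce in blobs(m,60): print("bar",ce.round(),st[4],np.median(P[b],0).round(4),P[b].min(0).round(3),P[b].max(0).round(3))
E
```

```text
t 23.7 p [0.5355 0.2271 0.2748] yaw -8.14 tilt [-0.001 -1.    -0.007] w 0.0383 F [ 0.5 -0.2 -0.1] j [0.4  0.4  0.42 1.6  0.   2.11]
linear total [ 0.042 -0.079  0.412]
twist total -0.0012
g [320. 157.] 473 [0.5375 0.2702 0.0905] [0.09  0.091]
y [321. 247.] 203 [0.5252 0.1808 0.0686] [0.056 0.078]
y [321. 266.] 433 [0.5228 0.1677 0.0906] [0.09  0.092]
bar [481. 263.] 3355 [0.6181 0.2144 0.2506] [0.607 0.159 0.24 ] [0.629 0.256 0.254]
```

View pics/w6.png

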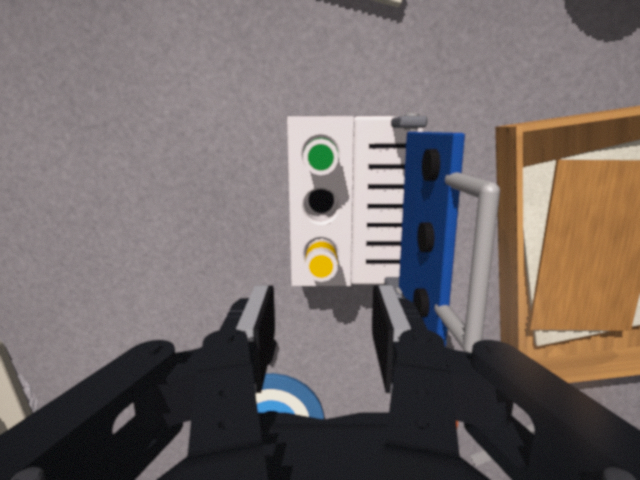

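>>> move_arm([
  {"grip":0.55,"linear":[0.02,-0.08,0.1],"twist":0},
  {"grip":0.55,"linear":[0.02,0,0.16],"twist":0},
  {"grip":0.55,"linear":[0,0,0.15],"twist":0},
  {"grip":0.55,"linear":[0,0,0],"twist":0},
  {"grip":0.55,"linear":[0,0,0],"twist":0},
])

```text
clock: 24.25
eef_pos: [0.6133, 0.2033, 0.2815]
tool_rot: [-0.47, 0.539, -0.53, 0.456]
ft_force: [0.1, 0.1, -0.0]
grip_width: 0.0382
```

```bash
python3 to.py .617 .2065 .1925 -8; python3 - <<'E'
from h import *
c=cam("wrist"); im,d=bot.camera("wrist"); P=cloud(d,c); h,s,v=hsv(im)
m=(P[...,2]>.235)&(P[...,2]<.265)&(d>0)&(P[...,0]>.57)&(P[...,1]>.15)&(P[...,1]<.26)
for lo in np.arange(.16,.25,.015):
    k=m&(abs(P[...,1]-lo)<.006)&(P[...,2]>.246); print(lo.round(3),k.sum(),np.median(P[k],0).round(4) if k.sum() else '')
E
```

```text
t 24.2 p [0.6133 0.2033 0.2815] yaw -8.22 tilt [ 0.007 -1.    -0.022] w 0.0382 F [ 0.1  0.1 -0. ] j [0.32 0.58 0.72 1.74 0.   2.03]
linear total [-0.022  0.445  0.026]
twist total -0.002
0.16 178 [0.6128 0.1626 0.2507]
0.175 333 [0.6142 0.175  0.2509]
0.19 342 [0.6164 0.1899 0.2508]
0.205 369 [0.6186 0.2052 0.2508]
0.22 397 [0.6206 0.2201 0.2508]
0.235 428 [0.6225 0.2351 0.2508]
```

>>> move_arm([
  {"grip":0.55,"linear":[-0.02,0.05,0.02],"twist":0},
  {"grip":0.55,"linear":[0,0.1,0],"twist":0},
  {"grip":0.55,"linear":[0,0.1,0],"twist":0},
  {"grip":0.55,"linear":[0,0.1,0],"twist":0},
  {"grip":0.55,"linear":[0,0.06,0],"twist":0},
])

```text
clock: 24.8
eef_pos: [0.6124, 0.2081, 0.1965]
tool_rot: [-0.47, 0.538, -0.53, 0.457]
ft_force: [0.1, 0.9, 0.8]
grip_width: 0.0382
```

```bash
python3 to.py .6175 .2065 .192 -8
```

```text
t 24.8 p [0.6124 0.2081 0.1965] yaw -8.05 tilt [ 0.006 -1.    -0.021] w 0.0382 F [0.1 0.9 0.8] j [0.33 0.57 0.48 1.51 0.   2.04]
linear total [0.004 0.022 0.027]
twist total -0.0005
```

>>> move_arm([
  {"grip":0.55,"linear":[0,0.02,0.026],"twist":0},
  {"grip":0.55,"linear":[0,0,0],"twist":0},
  {"grip":1,"linear":[0,0,0],"twist":0},
  {"grip":1,"linear":[0,0,0],"twist":0},
  {"grip":1,"linear":[0,0,0],"twist":0},
])

```text
clock: 25.3
eef_pos: [0.6152, 0.208, 0.1908]
tool_rot: [-0.472, 0.538, -0.529, 0.457]
ft_force: [-0.3, -0.2, -3.1]
grip_width: 0.008
```

```bash
python3 arc.py
```

```text
grasp [0.6165 0.2082 0.2452] dockx rel hinge 0.0071 lat 0.0023 q 1.617 r 0.1534 w 0.007987577031203806 F [-0.3 -0.2 -3.1] tilt [ 0.007 -1.    -0.024] t 25.3
```

>>> move_arm([
  {"grip":1,"linear":[0,0.002,-0.108],"twist":0},
  {"grip":1,"linear":[0,0.018,-0.107],"twist":0},
  {"grip":1,"linear":[0,0.032,-0.104],"twist":0},
  {"grip":1,"linear":[0,0.047,-0.098],"twist":0},
  {"grip":1,"linear":[0,0.059,-0.09],"twist":0},
])

```text
clock: 25.8
eef_pos: [0.5277, 0.2207, 0.1683]
tool_rot: [0.461, -0.531, 0.538, -0.465]
ft_force: [6.4, -1.4, -2.3]
grip_width: 0.0081
```

```bash
python3 arc.py
```

```text
grasp [0.5271 0.2209 0.2228] dockx rel hinge -0.0832 lat 0.0024 q 1.004 r 0.155 w 0.00813320222612189 F [ 6.4 -1.4 -2.3] tilt [ 0.002 -1.     0.011] t 25.8
```

>>> move_arm([
  {"grip":1,"linear":[0,0.065,-0.087],"twist":0},
  {"grip":1,"linear":[0,0.077,-0.077],"twist":0},
  {"grip":1,"linear":[0,0.086,-0.066],"twist":0},
  {"grip":1,"linear":[0,0.088,-0.05],"twist":0},
  {"grip":1,"linear":[0,0.093,-0.038],"twist":0},
])

```text
clock: 26.3
eef_pos: [0.4699, 0.2293, 0.0957]
tool_rot: [0.454, -0.527, 0.543, -0.471]
ft_force: [-4.7, -0.2, 6.5]
grip_width: 0.008
```

```bash
python3 arc.py
```

```text
grasp [0.4681 0.2294 0.1501] dockx rel hinge -0.1429 lat 0.0026 q 0.386 r 0.1542 w 0.008044649812347674 F [-4.7 -0.2  6.5] tilt [-0.004 -0.999  0.033] t 26.3
```

>>> move_arm([
  {"grip":1,"linear":[0,0.063,-0.022],"twist":0},
  {"grip":1,"linear":[0,0.075,-0.019],"twist":0},
  {"grip":1,"linear":[0,0.077,-0.012],"twist":0},
  {"grip":1,"linear":[0,0.077,-0.004],"twist":0},
  {"grip":1,"linear":[0,0.03,0],"twist":0},
])

```text
clock: 26.8
eef_pos: [0.4581, 0.231, 0.0341]
tool_rot: [0.454, -0.526, 0.542, -0.473]
ft_force: [-2.4, -1.5, 4.4]
grip_width: 0.0082
```

```bash
python3 arc.py
```

```text
grasp [0.4562 0.231  0.0886] dockx rel hinge -0.1548 lat 0.0026 q -0.022 r 0.1549 w 0.008166533352041035 F [-2.4 -1.5  4.4] tilt [-0.006 -0.999  0.034] t 26.8
```

>>> move_arm([
  {"grip":1,"linear":[0,0.03,0],"twist":0},
  {"grip":1,"linear":[0,0.03,0],"twist":0},
  {"grip":1,"linear":[0,0.03,0],"twist":0},
  {"grip":1,"linear":[0,0.03,0],"twist":0},
  {"grip":1,"linear":[0,0.03,0],"twist":0},
])

```text
clock: 27.3
eef_pos: [0.4588, 0.2315, 0.0331]
tool_rot: [0.449, -0.525, 0.543, -0.477]
ft_force: [-17.6, -6.9, 39.7]
grip_width: 0.008
```

```bash
python3 arc.py
```

```text
grasp [0.4564 0.2311 0.0876] dockx rel hinge -0.1547 lat 0.0028 q -0.029 r 0.1548 w 0.007991629901289309 F [-17.6  -6.9  39.7] tilt [-0.013 -0.999  0.044] t 27.3
```

>>> move_arm([
  {"grip":1,"linear":[0,0,0],"twist":0},
  {"grip":1,"linear":[0,0,0],"twist":0},
  {"grip":0.55,"linear":[0,0,0],"twist":0},
  {"grip":0.55,"linear":[0,0,0],"twist":0},
  {"grip":0.55,"linear":[0,0,0],"twist":0},
])

```text
clock: 27.8
eef_pos: [0.4613, 0.2325, 0.0375]
tool_rot: [0.447, -0.525, 0.543, -0.479]
ft_force: [-0.5, -0.4, -0.2]
grip_width: 0.0385
```

>>> move_arm([
  {"grip":0.55,"linear":[0,-0.1,0],"twist":0},
  {"grip":0.55,"linear":[0,-0.2,0],"twist":0},
  {"grip":0.55,"linear":[0,-0.24,0],"twist":0},
  {"grip":0.55,"linear":[0,-0.24,0],"twist":0},
  {"grip":0.3,"linear":[0,-0.1,0],"twist":0},
])

```text
clock: 28.3
eef_pos: [0.4506, 0.2297, 0.2125]
tool_rot: [0.451, -0.526, 0.543, -0.475]
ft_force: [1.3, 0.5, -0.3]
grip_width: 0.0514
```

```bash
python3 to.py .422 -.241 .2 -8; cat > chk.py <<'E'
from h import *
im,d=bot.camera("side"); c=cam("side"); P=cloud(d,c); h,s,v=hsv(im); ok=(d>0)&(P[...,0]>.3)&(P[...,0]<.75)
im2,d2=bot.camera("scene"); c2=cam("scene"); P2=cloud(d2,c2); h2,s2,v2=hsv(im2)
for n,P,h,s,v,d in(("side",P,h,s,v,d),("scene",P2,h2,s2,v2,d2)):
    ok=(d>0)&(P[...,0]>.3)&(P[...,0]<.8)&(P[...,1]>-.45)&(P[...,1]<.35)
    for b,st,ce in blobs(((h<11)|(h>176))&(s>120)&(v>60)&ok,100):
        Q=P[b]; print(n,"terra",ce.round(),st[4],"mid",((Q.min(0)+Q.max(0))/2).round(3),"ext",np.ptp(Q,0).round(3))
    m=(h>98)&(h<125)&(s>110)&(v>40)&(P[...,1]>.1)&(P[...,2]>.07)&ok
    Q=P[m]
    if len(Q)>100:
        X=np.c_[Q[:,:2],np.ones(len(Q))]; co=np.linalg.lstsq(X,Q[:,2],rcond=None)[0]; print(n,"clamp plane",co.round(4))
cv2.imwrite("pics/chk_side.png",im); cv2.imwrite("pics/chk_scene.png",im2)
E
python3 chk.py
```

```text
t 28.3 p [0.4506 0.2297 0.2125] yaw -8.21 tilt [-0.01  -0.999  0.04 ] w 0.0514 F [ 1.3  0.5 -0.3] j [ 0.48  0.21  0.    1.32 -0.01  2.19]
linear total [2.351 0.046 0.192]
twist total -0.0018
side terra [354. 273.] 606 mid [ 0.625 -0.07   0.029] ext [0.058 0.07  0.048]
side terra [265. 329.] 823 mid [ 0.422 -0.24   0.027] ext [0.059 0.068 0.049]
side terra [372. 344.] 875 mid [ 0.635 -0.294  0.028] ext [0.06  0.068 0.049]
side clamp plane [-0.0214  0.0067  0.1089]
scene terra [276. 203.] 337 mid [ 0.423 -0.24   0.029] ext [0.069 0.065 0.05 ]
scene terra [228. 250.] 386 mid [ 0.637 -0.295  0.03 ] ext [0.067 0.065 0.054]
scene terra [300. 270.] 399 mid [ 0.626 -0.072  0.03 ] ext [0.068 0.066 0.053]
scene clamp plane [-1.880e-02  1.000e-04  1.082e-01]
```

```bash
cat > cl.py <<'E'
from h import *
c=cam("wrist"); im,d=bot.camera("wrist"); P=cloud(d,c); h,s,v=hsv(im)
xd=np.array([.990,-.139]);yd=np.array([.139,.990]);O=np.array([.530,.219]); X=(P[...,:2]-O)@xd; Y=(P[...,:2]-O)@yd
m=(h>98)&(h<125)&(s>110)&(v>40)&(d>0)&(P[...,2]>.07)&(abs(Y)<.08)
m=cv2.erode(m.astype(np.uint8),np.ones((5,5)))>0
co=np.polyfit(X[m],P[...,2][m],1); print("plate z vs dock x",co.round(4),"X range",np.percentile(X[m],[1,99]).round(3),m.sum())
k=(abs(X+.075)<.007)&(abs(Y)<.03)&(d>0)&(P[...,2]>.05)&(P[...,2]<.12); print("bar top z",np.percentile(P[...,2][k],[50,90]).round(4) if k.sum() else None,k.sum(),X[k].mean().round(4) if k.sum() else '')
t=(abs(X+.0)<.03)&(abs(Y)<.085)&(abs(P[...,2]-.052)<.008)&(s<60)&(d>0); print("block top",np.median(P[...,2][t]).round(4) if t.sum() else None)
g=(abs(X+.12)<.03)&(d>0)&(abs(P[...,2])<.02); print("table",np.median(P[...,2][g]).round(4) if g.sum() else None)
cv2.imwrite("pics/cl.png",im)
E
python3 cl.py
```

```text
plate z vs dock x [-0.021   0.0977] X range [-0.028  0.077] 21861
bar top z [0.0995 0.1007] 995 -0.0754
block top 0.052
table 0.0
```

>>> move_arm([
  {"grip":1,"linear":[0,0,0.032],"twist":0},
  {"grip":1,"linear":[0,0.15,0],"twist":0},
  {"grip":1,"linear":[0,0.2,0],"twist":0},
  {"grip":1,"linear":[0,0.2,0],"twist":0},
  {"grip":1,"linear":[0,0.05,0],"twist":0},
])

```text
clock: 28.95
eef_pos: [0.4613, 0.2276, 0.0809]
tool_rot: [0.454, -0.527, 0.542, -0.472]
ft_force: [-0.7, -0.1, -0.0]
grip_width: 0.0
```

```bash
python3 to.py .457 .2294 .064 -8
```

```text
t 28.9 p [0.4613 0.2276 0.0809] yaw -8.22 tilt [-0.005 -0.999  0.034] w 0.0 F [-0.7 -0.1 -0. ] j [ 0.47  0.33 -0.2   1.01 -0.01  2.18]
linear total [-0.005  0.084 -0.025]
twist total -0.0019
```

>>> move_arm([
  {"grip":1,"linear":[0,0,-0.025],"twist":0},
  {"grip":1,"linear":[0,0.05,-0.002],"twist":0},
  {"grip":1,"linear":[0,0.04,-0.002],"twist":0},
  {"grip":1,"linear":[0,0.03,-0.002],"twist":0},
  {"grip":1,"linear":[0,0.03,-0.002],"twist":0},
])

```text
clock: 29.45
eef_pos: [0.4558, 0.2279, 0.0654]
tool_rot: [0.452, -0.526, 0.543, -0.474]
ft_force: [-13.9, -7.3, 35.3]
grip_width: 0.0
```

```bash
python3 to.py .457 .2294 .064 -8
```

```text
t 29.4 p [0.4558 0.2279 0.0654] yaw -8.24 tilt [-0.007 -0.999  0.039] w 0.0 F [-13.9  -7.3  35.3] j [ 0.47  0.33 -0.24  0.96 -0.02  2.19]
linear total [-0.008  0.007  0.005]
twist total -0.0021
```

Pressed to the stop (35 N). Lift and re-measure.

>>> move_arm([
  {"grip":1,"linear":[0,-0.05,0],"twist":0},
  {"grip":1,"linear":[0,-0.2,0],"twist":0},
  {"grip":1,"linear":[0,-0.24,0],"twist":0},
  {"grip":1,"linear":[0,-0.24,0],"twist":0},
  {"grip":0,"linear":[0,0,0],"twist":0},
])

```text
clock: 29.95
eef_pos: [0.452, 0.2292, 0.2257]
tool_rot: [0.447, -0.524, 0.544, -0.479]
ft_force: [0.0, -0.0, 0.0]
grip_width: 0.0134
```

```bash
python3 cl.py;python3 to.py .457 .2294 .064 -8
```

```text
plate z vs dock x [0.0003 0.096 ] X range [-0.028  0.077] 20886
bar top z [0.0961 0.0974] 910 -0.0752
block top 0.052
table 0.0
t 30.0 p [0.4509 0.2286 0.2228] yaw -8.21 tilt [-0.013 -0.999  0.049] w 0.0209 F [-0.3  0.4 -0.8] j [ 0.48  0.2   0.01  1.33 -0.02  2.19]
linear total [ 0.002  0.794 -0.009]
twist total -0.0018
```

>>> move_arm([
  {"grip":0,"linear":[0.234,0,0.018],"twist":0},
  {"grip":0,"linear":[0.234,0,0.018],"twist":0},
  {"grip":0,"linear":[0.234,0,0.018],"twist":0},
  {"grip":0,"linear":[0.234,0,0.018],"twist":0},
  {"grip":0,"linear":[0.234,0,0.018],"twist":0},
])

```text
clock: 30.5
eef_pos: [0.4376, -0.0062, 0.2192]
tool_rot: [0.45, -0.52, 0.541, -0.484]
ft_force: [1.7, 0.1, -0.0]
grip_width: 0.0856
```

>>> move_arm([
  {"grip":0,"linear":[0.234,0,0.018],"twist":0},
  {"grip":0,"linear":[0.234,0,0.018],"twist":0},
  {"grip":0,"linear":[0.234,0,0.018],"twist":0},
  {"grip":0,"linear":[0.2,0,0.018],"twist":0},
  {"grip":0,"linear":[0,0,0],"twist":0},
])

```text
clock: 31.0
eef_pos: [0.4257, -0.1987, 0.2141]
tool_rot: [0.448, -0.521, 0.543, -0.482]
ft_force: [-0.2, 0.6, 0.8]
grip_width: 0.0855
```

```bash
cat > cup.py <<'E'
# terracotta rims in the wrist view: cup.py zrim  -> centres; TCP target corrected for tool tilt
from h import *; import sys
zr=float(sys.argv[1]); o=bot.get_obs(); A=R.from_quat(o["tool_rot"]).as_matrix()
c=cam("wrist"); im,d=bot.camera("wrist"); P=cloud(d,c); h,s,v=hsv(im)
m=((h<13)|(h>174))&(s>110)&(v>40)&(d>0)&(abs(P[...,2]-zr)<.005)&(P[...,0]<.75)
m=cv2.dilate(m.astype(np.uint8),np.ones((5,5)))>0
for b,st,ce in blobs(m,150):
    b=b&(abs(P[...,2]-zr)<.005)&(d>0); Q=P[b]
    if np.ptp(Q[:,0])<.04: continue
    (x,y),r=cv2.minEnclosingCircle((Q[:,:2]*1000).astype(np.float32))
    k=.05*np.array([A[2,0],0,A[2,2]]); sh=(A@k)[:2]
    print("rim",ce.round(),st[4],"c",round(x/1000,4),round(y/1000,4),"r",round(r,1),"z",np.median(Q[:,2]).round(4),"TCP target",(np.array([x,y])/1000+sh).round(4))
cv2.imwrite("pics/cup.png",im)
E
python3 cup.py .048; python3 to.py .4225 -.24 -.021 -8
```

```text
rim [531.  36.] 1777 c 0.6246 -0.0705 r 33.0 z 0.0472 TCP target [ 0.6274 -0.0701]
rim [315. 253.] 1878 c 0.4225 -0.2392 r 32.7 z 0.0476 TCP target [ 0.4253 -0.2389]
rim [542. 275.] 1933 c 0.6352 -0.2942 r 33.6 z 0.0473 TCP target [ 0.638  -0.2938]
t 31.1 p [ 0.4255 -0.1967  0.214 ] yaw -7.62 tilt [-0.017 -0.998  0.054] w 0.0855 F [-0.  -0.2  0. ] j [-0.46  0.13 -0.09  1.3   0.03  1.25]
linear total [ 0.236  1.17  -0.049]
twist total 0.0033
```

View pics/cup.png

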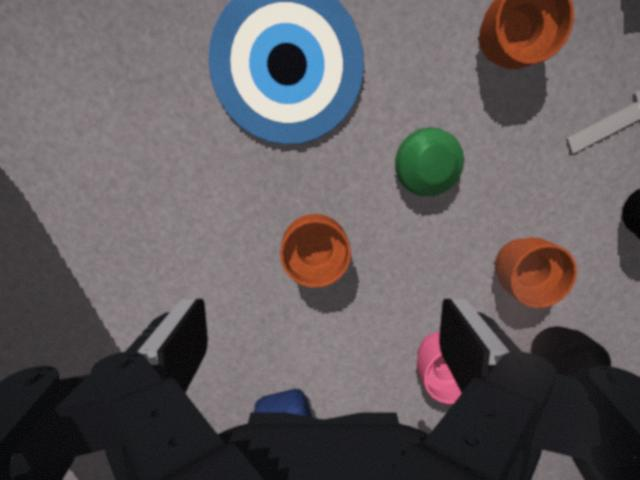

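>>> move_arm([
  {"grip":0,"linear":[0,0,0.2],"twist":0},
  {"grip":0,"linear":[0,0,0.2],"twist":0},
  {"grip":0,"linear":[0,0,0.2],"twist":0},
  {"grip":0,"linear":[0,0,0],"twist":0},
  {"grip":0,"linear":[0,0,0],"twist":0},
])

```text
clock: 31.55
eef_pos: [0.5448, -0.2059, 0.2149]
tool_rot: [0.451, -0.525, 0.538, -0.482]
ft_force: [-0.5, 0.2, 0.5]
grip_width: 0.0855
```

```bash
python3 to.py .4225 -.24 .05 -8
```

```text
t 31.6 p [ 0.5448 -0.2059  0.2149] yaw -7.43 tilt [-0.022 -0.999  0.044] w 0.0855 F [-0.5  0.2  0.5] j [-0.38  0.37  0.22  1.38  0.03  1.32]
linear total [ 0.265  0.793 -0.62 ]
twist total 0.005
```

>>> move_arm([
  {"grip":0,"linear":[0,0,-0.2],"twist":0},
  {"grip":0,"linear":[0,0,-0.2],"twist":0},
  {"grip":0,"linear":[0,0,-0.2],"twist":0},
  {"grip":0,"linear":[0,0,0],"twist":0},
  {"grip":0,"linear":[0,0,0],"twist":0},
])

```text
clock: 32.05
eef_pos: [0.4168, -0.1827, 0.2044]
tool_rot: [0.454, -0.526, 0.533, -0.483]
ft_force: [-1.6, -0.0, 1.4]
grip_width: 0.0854
```

```bash
python3 to.py .4253 -.2389 .05 -8
```

```text
t 32.0 p [ 0.4168 -0.1827  0.2044] yaw -7.03 tilt [-0.025 -0.999  0.034] w 0.0854 F [-1.6 -0.   1.4] j [-0.44  0.13 -0.12  1.29  0.03  1.25]
linear total [0.293 0.767 0.05 ]
twist total 0.0085
```

>>> move_arm([
  {"grip":0,"linear":[0.15,0,0.025],"twist":0.008},
  {"grip":0,"linear":[0.14,0,0.025],"twist":0},
  {"grip":0,"linear":[0,0.24,0],"twist":0},
  {"grip":0,"linear":[0,0.24,0],"twist":0},
  {"grip":0,"linear":[0,0.1,0],"twist":0},
])

```text
clock: 32.55
eef_pos: [0.4332, -0.2433, 0.0923]
tool_rot: [0.448, -0.522, 0.543, -0.483]
ft_force: [-0.2, 0.4, 0.4]
grip_width: 0.0852
```

>>> move_arm([
  {"grip":0,"linear":[0,0,0],"twist":0},
  {"grip":0,"linear":[0,0,0],"twist":0},
  {"grip":0,"linear":[0,0,0],"twist":0},
  {"grip":0,"linear":[0,0,0],"twist":0},
  {"grip":0,"linear":[0,0,0],"twist":0},
])

```text
clock: 33.05
eef_pos: [0.4359, -0.243, 0.0941]
tool_rot: [0.448, -0.52, 0.543, -0.484]
ft_force: [0.1, -0.4, -0.2]
grip_width: 0.0852
```

```bash
python3 cup.py .048; python3 to.py .4243 -.238 -.021 -8
```

```text
rim [294. 245.] 3621 c 0.4222 -0.2389 r 32.5 z 0.0476 TCP target [ 0.4252 -0.2384]
t 33.1 p [ 0.4361 -0.2431  0.0942] yaw -7.56 tilt [-0.017 -0.998  0.058] w 0.0857 F [ 0.5  0.1 -0.2] j [-0.53  0.28 -0.24  1.01  0.04  1.17]
linear total [-0.008  0.572 -0.095]
twist total 0.0039
```

>>> move_arm([
  {"grip":0,"linear":[0,0,0.25],"twist":0.004},
  {"grip":0,"linear":[0,0,-0.25],"twist":0},
  {"grip":0,"linear":[0,0,0.25],"twist":0},
  {"grip":0,"linear":[0,0,-0.25],"twist":0},
  {"grip":0,"linear":[0,0,0],"twist":0},
])

```text
clock: 33.6
eef_pos: [0.429, -0.2317, 0.0739]
tool_rot: [-0.457, 0.553, -0.515, 0.47]
ft_force: [1.2, -0.3, -0.1]
grip_width: 0.0857
```

```bash
python3 to.py .4243 -.238 -.021 -8
```

```text
t 33.6 p [ 0.429  -0.2317  0.0739] yaw -8.08 tilt [-0.05  -0.998 -0.029] w 0.0857 F [ 1.2 -0.3 -0.1] j [-0.52  0.35 -0.2   1.07  0.04  1.19]
linear total [ 0.058  0.473 -0.005]
twist total -0.0007
```

>>> move_arm([
  {"grip":0,"linear":[0,0,0.25],"twist":0},
  {"grip":0,"linear":[0,0,0.25],"twist":0},
  {"grip":0,"linear":[0,0,0.25],"twist":0},
  {"grip":0,"linear":[0,0,0],"twist":0},
  {"grip":0,"linear":[0,0,0],"twist":0},
])

```text
clock: 34.1
eef_pos: [0.5793, -0.2523, 0.0661]
tool_rot: [-0.456, 0.555, -0.514, 0.469]
ft_force: [-0.4, -0.1, -0.8]
grip_width: 0.0858
```

>>> move_arm([
  {"grip":0,"linear":[0,0,-0.25],"twist":0},
  {"grip":0,"linear":[0,0,-0.25],"twist":0},
  {"grip":0,"linear":[0,0,-0.25],"twist":0},
  {"grip":0,"linear":[0,0,0],"twist":0},
  {"grip":0,"linear":[0,0,0],"twist":0},
])

```text
clock: 34.6
eef_pos: [0.4228, -0.2284, 0.0679]
tool_rot: [-0.456, 0.556, -0.514, 0.468]
ft_force: [1.5, 0.3, 1.2]
grip_width: 0.0853
```

```bash
python3 to.py .4243 -.238 -.021 -8
```

```text
t 34.6 p [ 0.4228 -0.2284  0.0679] yaw -8.24 tilt [-0.052 -0.998 -0.034] w 0.0853 F [1.5 0.3 1.2] j [-0.52  0.35 -0.22  1.06  0.04  1.19]
linear total [0.07  0.441 0.029]
twist total -0.0021
```

>>> move_arm([
  {"grip":0,"linear":[0.05,0,0.02],"twist":0},
  {"grip":0,"linear":[0,0.13,0],"twist":0},
  {"grip":0,"linear":[0,0.12,0],"twist":0},
  {"grip":0,"linear":[0,0,0],"twist":0},
  {"grip":0,"linear":[0,0,0],"twist":0},
])

```text
clock: 35.1
eef_pos: [0.4333, -0.2435, 0.0223]
tool_rot: [-0.454, 0.549, -0.52, 0.47]
ft_force: [0.3, 0.6, 1.1]
grip_width: 0.0854
```

```bash
python3 cup.py .048; python3 to.py .4222 -.2389 -.021 -8
```

```text
rim [294. 288.] 6650 c 0.4217 -0.2389 r 32.9 z 0.0475 TCP target [ 0.4212 -0.2366]
t 35.1 p [ 0.4333 -0.2435  0.0223] yaw -8.27 tilt [-0.044 -0.999 -0.016] w 0.0856 F [ 0.6  0.1 -0.8] j [-0.54  0.41 -0.25  0.94  0.03  1.18]
linear total [-0.005  0.218 -0.055]
twist total -0.0024
```

```bash
python3 to.py .4212 -.2366 -.021 -8
```

```text
t 35.1 p [ 0.4333 -0.2435  0.0223] yaw -8.27 tilt [-0.044 -0.999 -0.016] w 0.0856 F [ 0.6  0.1 -0.8] j [-0.54  0.41 -0.25  0.94  0.03  1.18]
linear total [-0.016  0.219 -0.061]
twist total -0.0024
```

>>> move_arm([
  {"grip":0,"linear":[-0.018,0,-0.06],"twist":0},
  {"grip":0,"linear":[0,0,0],"twist":0},
  {"grip":0,"linear":[0,0.04,0],"twist":0},
  {"grip":0,"linear":[0,0.04,0],"twist":0},
  {"grip":0,"linear":[0,0,0],"twist":0},
])

```text
clock: 35.65
eef_pos: [0.4237, -0.2387, 0.0089]
tool_rot: [-0.454, 0.547, -0.522, 0.471]
ft_force: [-0.7, 0.1, -0.2]
grip_width: 0.0854
```

```bash
python3 to.py .4212 -.2366 -.021 -8
```

```text
t 35.6 p [ 0.4237 -0.2387  0.0089] yaw -8.26 tilt [-0.042 -0.999 -0.01 ] w 0.0854 F [-0.7  0.1 -0.2] j [-0.54  0.41 -0.3   0.88  0.03  1.18]
linear total [-0.002  0.15  -0.012]
twist total -0.0022
```

>>> move_arm([
  {"grip":0,"linear":[0,0.04,-0.01],"twist":0},
  {"grip":0,"linear":[0,0.05,0],"twist":0},
  {"grip":0,"linear":[0,0.04,0],"twist":0},
  {"grip":0,"linear":[0,0.02,0],"twist":0},
  {"grip":0,"linear":[0,0,0],"twist":0},
])

```text
clock: 36.15
eef_pos: [0.4208, -0.2365, -0.0248]
tool_rot: [-0.454, 0.547, -0.522, 0.471]
ft_force: [0.1, 0.2, 0.5]
grip_width: 0.0853
```

```bash
python3 to.py .4212 -.2366 -.021 -8
```

```text
t 36.1 p [ 0.4208 -0.2365 -0.0248] yaw -8.24 tilt [-0.042 -0.999 -0.012] w 0.0853 F [0.1 0.2 0.5] j [-0.54  0.45 -0.35  0.8   0.03  1.18]
linear total [-0.001 -0.019  0.002]
twist total -0.0021
```

>>> move_arm([
  {"grip":0,"linear":[0,-0.02,0],"twist":0},
  {"grip":1,"linear":[0,0,0],"twist":0},
  {"grip":1,"linear":[0,0,0],"twist":0},
  {"grip":1,"linear":[0,0,0],"twist":0},
  {"grip":1,"linear":[0,0,0],"twist":0},
])

```text
clock: 36.65
eef_pos: [0.4214, -0.2371, -0.0194]
tool_rot: [-0.454, 0.547, -0.522, 0.471]
ft_force: [-0.6, -0.1, -2.1]
grip_width: 0.0643
```

```bash
python3 to.py .422 -.072 .05 -8
```

```text
t 36.6 p [ 0.4214 -0.2371 -0.0194] yaw -8.25 tilt [-0.042 -0.999 -0.01 ] w 0.0643 F [-0.6 -0.1 -2.1] j [-0.54  0.44 -0.34  0.81  0.03  1.18]
linear total [-0.831 -0.311 -0.119]
twist total -0.0021
```

>>> move_arm([
  {"grip":1,"linear":[0,-0.04,0],"twist":0},
  {"grip":1,"linear":[0,-0.08,0],"twist":0},
  {"grip":1,"linear":[0,-0.1,0],"twist":0},
  {"grip":1,"linear":[0,-0.1,0],"twist":0},
  {"grip":1,"linear":[0,0,0],"twist":0},
])

```text
clock: 37.15
eef_pos: [0.4202, -0.2392, 0.0467]
tool_rot: [-0.454, 0.548, -0.521, 0.471]
ft_force: [0.2, -0.3, -1.3]
grip_width: 0.0648
```

```bash
cat > plate.py <<'E'
from h import *
o=bot.get_obs();c=cam("wrist"); im,d=bot.camera("wrist"); P=cloud(d,c); h,s,v=hsv(im)
A=R.from_quat(o["tool_rot"]).as_matrix()
m=(h>92)&(h<120)&(s>90)&(v>50)&(d>0)&(abs(P[...,2]-.008)<.006)&(P[...,0]>.33)&(P[...,0]<.51)&(abs(P[...,1]+.07)<.09)
b=max(blobs(cv2.dilate(m.astype(np.uint8),np.ones((3,3)))>0,100),key=lambda t:t[1][4])[0]&m
(x,y),r=cv2.minEnclosingCircle((P[b][:,:2]*1000).astype(np.float32)); print("plate",round(x,1),round(y,1),"r",round(r,1))
# held cup: terracotta well above the table
m=((h<13)|(h>174))&(s>110)&(v>30)&(d>0); Q=P[m]; t=(Q-o["eef_pos"])@A
k=(np.abs(t[:,0])<.05)&(np.abs(t[:,2])<.05)&(t[:,1]>-.12)&(t[:,1]<.02)
if k.sum()>100:
    Q=Q[k];zr=np.percentile(Q[:,2],97);q=Q[abs(Q[:,2]-zr)<.004]; (x,y),r=cv2.minEnclosingCircle((q[:,:2]*1000).astype(np.float32)); print("held rim z",zr.round(4),"rim-TCP",(zr-o["eef_pos"][2]).round(4),"c",round(x,1),round(y,1),"r",round(r,1),"n",len(q), "c-TCP",np.round([x-1000*o["eef_pos"][0],y-1000*o["eef_pos"][1]],1))
cv2.imwrite("pics/plate.png",im)
E
python3 plate.py;python3 to.py .422 -.072 .05 -8
```

```text
plate 416.1 -106.6 r 59.0
held rim z 0.1148 rim-TCP 0.0681 c 420.2 -241.7 r 33.4 n 5410 c-TCP [ 0.  -2.5]
t 37.2 p [ 0.4193 -0.2386  0.0454] yaw -8.24 tilt [-0.044 -0.999 -0.016] w 0.0644 F [ 1.   0.5 -2.5] j [-0.54  0.36 -0.26  0.98  0.03  1.17]
linear total [-0.827  0.015 -0.106]
twist total -0.0021
```

>>> move_arm([
  {"grip":1,"linear":[-0.17,0,-0.02],"twist":0},
  {"grip":1,"linear":[-0.17,0,-0.02],"twist":0},
  {"grip":1,"linear":[-0.17,0,-0.02],"twist":0},
  {"grip":1,"linear":[-0.17,0,-0.02],"twist":0},
  {"grip":1,"linear":[-0.15,0,-0.02],"twist":0},
])

```text
clock: 37.7
eef_pos: [0.4213, -0.0696, 0.0484]
tool_rot: [-0.453, 0.552, -0.521, 0.467]
ft_force: [0.4, 0.9, -2.0]
grip_width: 0.0649
```

>>> move_arm([
  {"grip":1,"linear":[0,0.02,0],"twist":0},
  {"grip":1,"linear":[0,0.03,0],"twist":0},
  {"grip":1,"linear":[0,0.03,0],"twist":0},
  {"grip":1,"linear":[0,0.03,0],"twist":0},
  {"grip":1,"linear":[0,0,0],"twist":0},
])

```text
clock: 38.2
eef_pos: [0.4174, -0.0662, 0.0214]
tool_rot: [-0.456, 0.553, -0.518, 0.466]
ft_force: [0.3, 0.9, -1.3]
grip_width: 0.0647
```

```bash
python3 to.py .422 -.0695 -.012 -8; python3 plate.py
```

```text
t 38.2 p [ 0.4174 -0.0662  0.0214] yaw -8.55 tilt [-0.044 -0.999 -0.028] w 0.0647 F [ 0.3  0.9 -1.3] j [-0.19  0.29 -0.45  0.86  0.04  1.53]
linear total [0.02  0.166 0.03 ]
twist total -0.0048
plate 421.1 -70.1 r 69.4
held rim z 0.0896 rim-TCP 0.0682 c 418.0 -69.0 r 33.5 n 5399 c-TCP [ 0.6 -2.8]
```

>>> move_arm([
  {"grip":1,"linear":[0.015,0.03,0.02],"twist":0},
  {"grip":1,"linear":[0,0.05,0],"twist":0},
  {"grip":1,"linear":[0,0.04,0],"twist":0},
  {"grip":1,"linear":[0,0.02,0],"twist":0},
  {"grip":1,"linear":[0,0,0],"twist":0},
])

```text
clock: 38.75
eef_pos: [0.4214, -0.0704, -0.0091]
tool_rot: [-0.455, 0.554, -0.52, 0.466]
ft_force: [1.2, 0.6, -1.8]
grip_width: 0.0645
```

```bash
python3 to.py .422 -.0695 -.012 -8; python3 plate.py
```

```text
t 38.8 p [ 0.4214 -0.0704 -0.0091] yaw -8.74 tilt [-0.043 -0.999 -0.026] w 0.0645 F [ 1.2  0.6 -1.8] j [-0.2   0.34 -0.47  0.78  0.04  1.52]
linear total [-0.004  0.015  0.003]
twist total -0.0064
plate 420.7 -70.9 r 69.8
held rim z 0.0592 rim-TCP 0.0682 c 422.1 -73.1 r 33.5 n 5352 c-TCP [ 0.6 -2.7]
```

>>> move_arm([
  {"grip":1,"linear":[0,0.013,0],"twist":0},
  {"grip":1,"linear":[0,0,0],"twist":0},
  {"grip":0,"linear":[0,0,0],"twist":0},
  {"grip":0,"linear":[0,0,0],"twist":0},
  {"grip":0,"linear":[0,0,0],"twist":0},
])

```text
clock: 39.3
eef_pos: [0.4235, -0.0703, -0.01]
tool_rot: [-0.454, 0.552, -0.521, 0.467]
ft_force: [0.1, -0.2, -0.7]
grip_width: 0.0853
```

>>> move_arm([
  {"grip":0,"linear":[0,-0.08,0],"twist":0},
  {"grip":0,"linear":[0,-0.15,0],"twist":0},
  {"grip":0,"linear":[0,-0.2,0],"twist":0},
  {"grip":0,"linear":[0,-0.2,0],"twist":0},
  {"grip":0,"linear":[0,0,0],"twist":0},
])

```text
clock: 39.8
eef_pos: [0.4248, -0.0761, 0.1204]
tool_rot: [-0.454, 0.553, -0.52, 0.467]
ft_force: [0.4, -0.3, 0.6]
grip_width: 0.0854
```

```bash
python3 to.py .6246 -.0705 .12 -8; python3 cup.py .056; python3 cup.py .048
```

```text
t 39.8 p [ 0.4248 -0.0761  0.1204] yaw -8.68 tilt [-0.044 -0.999 -0.024] w 0.0854 F [ 0.4 -0.3  0.6] j [-0.21  0.18 -0.29  1.13  0.04  1.51]
linear total [-0.179 -0.013  0.983]
twist total -0.0059
rim [322. 237.] 3102 c 0.4226 -0.0725 r 32.5 z 0.0556 TCP target [ 0.4218 -0.0701]
rim [326. 193.] 546 c 0.4258 -0.052 r 24.8 z 0.0482 TCP target [ 0.4248 -0.0496]
rim [323. 259.] 1533 c 0.4225 -0.0731 r 29.6 z 0.0481 TCP target [ 0.4215 -0.0707]
```

>>> move_arm([
  {"grip":0,"linear":[-0.03,0,0.1],"twist":-0.005},
  {"grip":0,"linear":[-0.03,0,0.1],"twist":0},
  {"grip":0,"linear":[-0.03,0,0.1],"twist":0},
  {"grip":0,"linear":[-0.03,0,0.1],"twist":0},
  {"grip":0,"linear":[-0.03,0,0.1],"twist":0},
])

```text
clock: 40.4
eef_pos: [0.5191, -0.0585, 0.1061]
tool_rot: [-0.462, 0.557, -0.512, 0.464]
ft_force: [-0.6, 0.6, 0.6]
grip_width: 0.0854
```

>>> move_arm([
  {"grip":0,"linear":[-0.03,0,0.1],"twist":0},
  {"grip":0,"linear":[0,0,0.1],"twist":0},
  {"grip":0,"linear":[0,0,0.1],"twist":0},
  {"grip":0,"linear":[0,0,0.1],"twist":0},
  {"grip":0,"linear":[0,0,0.05],"twist":0},
])

```text
clock: 40.9
eef_pos: [0.6063, -0.0631, 0.0889]
tool_rot: [-0.467, 0.562, -0.506, 0.459]
ft_force: [-1.2, 0.4, 0.3]
grip_width: 0.0855
```

>>> move_arm([
  {"grip":0,"linear":[0,0.06,0],"twist":0},
  {"grip":0,"linear":[0,0.08,0],"twist":0},
  {"grip":0,"linear":[0,0.08,0],"twist":0},
  {"grip":0,"linear":[0,0.05,0],"twist":0},
  {"grip":0,"linear":[0,0,0],"twist":0},
])

```text
clock: 41.4
eef_pos: [0.595, -0.0587, 0.0216]
tool_rot: [-0.47, 0.566, -0.501, 0.455]
ft_force: [0.2, -0.2, -0.3]
grip_width: 0.0854
```

```bash
python3 cup.py .048; python3 to.py .6246 -.0690 -.02 -8
```

```text
rim [386. 311.] 5895 c 0.6251 -0.0701 r 32.9 z 0.0475 TCP target [ 0.6213 -0.0674]
t 41.5 p [ 0.5953 -0.0588  0.0222] yaw -8.03 tilt [-0.044 -0.996 -0.083] w 0.0854 F [-0.9  0.1  0.1] j [-0.12  0.63  0.11  1.14  0.05  1.59]
linear total [0.039 0.196 0.169]
twist total -0.0002
```

>>> move_arm([
  {"grip":0,"linear":[0,-0.1,0],"twist":0},
  {"grip":0,"linear":[0,-0.1,0],"twist":0},
  {"grip":0,"linear":[0,-0.05,0],"twist":0},
  {"grip":0,"linear":[0,0,0],"twist":0},
  {"grip":0,"linear":[0,0,0],"twist":0},
])

```text
clock: 41.95
eef_pos: [0.5984, -0.0615, 0.0741]
tool_rot: [-0.47, 0.566, -0.501, 0.455]
ft_force: [0.0, 0.4, 0.1]
grip_width: 0.0853
```

>>> move_arm([
  {"grip":0,"linear":[0,0,-0.1],"twist":0},
  {"grip":0,"linear":[0,0,-0.1],"twist":0},
  {"grip":0,"linear":[0,0,-0.1],"twist":0},
  {"grip":0,"linear":[0,0,-0.1],"twist":0},
  {"grip":0,"linear":[0,0,0],"twist":0},
])

```text
clock: 42.45
eef_pos: [0.5148, -0.0497, 0.077]
tool_rot: [-0.471, 0.567, -0.5, 0.454]
ft_force: [0.6, -0.2, -0.5]
grip_width: 0.0857
```

```bash
python3 to.py .6246 -.0690 .05 -8
```

```text
t 42.5 p [ 0.5148 -0.0497  0.077 ] yaw -8.03 tilt [-0.044 -0.995 -0.087] w 0.0857 F [ 0.6 -0.2 -0.5] j [-0.13  0.43 -0.06  1.16  0.05  1.59]
linear total [0.023 0.085 0.567]
twist total -0.0002
```

>>> move_arm([
  {"grip":0,"linear":[0,-0.12,0],"twist":0},
  {"grip":0,"linear":[0,-0.12,0],"twist":0},
  {"grip":0,"linear":[0,-0.12,0],"twist":0},
  {"grip":0,"linear":[0,-0.12,0],"twist":0},
  {"grip":0,"linear":[0,0,0],"twist":0},
])

```text
clock: 42.95
eef_pos: [0.5235, -0.0553, 0.1723]
tool_rot: [-0.472, 0.568, -0.499, 0.453]
ft_force: [0.2, -0.2, 0.4]
grip_width: 0.0855
```

>>> move_arm([
  {"grip":0,"linear":[0,0.24,0],"twist":0},
  {"grip":0,"linear":[0,-0.1,0],"twist":0},
  {"grip":0,"linear":[0,0.24,0],"twist":0},
  {"grip":0,"linear":[0,0,0],"twist":0},
  {"grip":0,"linear":[0,0,0],"twist":0},
])

```text
clock: 43.45
eef_pos: [0.5094, -0.0504, 0.099]
tool_rot: [-0.478, 0.574, -0.492, 0.447]
ft_force: [-0.1, -0.0, 0.5]
grip_width: 0.0853
```

```bash
python3 to.py .6246 -.0690 .05 -8
```

```text
t 43.5 p [ 0.5094 -0.0504  0.099 ] yaw -8.01 tilt [-0.043 -0.992 -0.116] w 0.0853 F [-0.1 -0.   0.5] j [-0.13  0.43 -0.01  1.25  0.04  1.58]
linear total [0.019 0.175 0.608]
twist total -0.0001
```

>>> move_arm([
  {"grip":0,"linear":[0,-0.12,0],"twist":0},
  {"grip":0,"linear":[0,-0.12,0],"twist":0},
  {"grip":0,"linear":[0,-0.12,0],"twist":0},
  {"grip":0,"linear":[0,-0.12,0],"twist":0},
  {"grip":0,"linear":[0,0,0],"twist":0},
])

```text
clock: 43.95
eef_pos: [0.5265, -0.0572, 0.2033]
tool_rot: [-0.475, 0.571, -0.495, 0.45]
ft_force: [1.1, 0.5, -0.0]
grip_width: 0.0853
```

>>> move_arm([
  {"grip":0,"linear":[0,0.12,0],"twist":0},
  {"grip":0,"linear":[0,0.12,0],"twist":0},
  {"grip":0,"linear":[0,0.12,0],"twist":0},
  {"grip":0,"linear":[0,0.12,0],"twist":0},
  {"grip":0,"linear":[0,0,0],"twist":0},
])

```text
clock: 44.45
eef_pos: [0.5256, -0.0529, 0.1107]
tool_rot: [-0.471, 0.566, -0.501, 0.455]
ft_force: [-0.3, -0.2, -0.8]
grip_width: 0.0855
```

>>> move_arm([
  {"grip":0,"linear":[0,-0.12,0],"twist":0},
  {"grip":0,"linear":[0,-0.12,0],"twist":0},
  {"grip":0,"linear":[0,-0.12,0],"twist":0},
  {"grip":0,"linear":[0,-0.12,0],"twist":0},
  {"grip":0,"linear":[0,0,0],"twist":0},
])

```text
clock: 44.95
eef_pos: [0.536, -0.0588, 0.2144]
tool_rot: [-0.47, 0.565, -0.502, 0.456]
ft_force: [0.5, -0.1, -0.4]
grip_width: 0.0856
```

>>> move_arm([
  {"grip":0,"linear":[0,0,-0.06],"twist":0},
  {"grip":0,"linear":[0,0,-0.06],"twist":0},
  {"grip":0,"linear":[0,0,-0.06],"twist":0},
  {"grip":0,"linear":[0,0,-0.06],"twist":0},
  {"grip":0,"linear":[0,0,0],"twist":0},
])

```text
clock: 45.45
eef_pos: [0.4841, -0.0515, 0.218]
tool_rot: [-0.47, 0.565, -0.502, 0.456]
ft_force: [-0.1, -0.4, -0.1]
grip_width: 0.0855
```

>>> move_arm([
  {"grip":0,"linear":[0,0,-0.06],"twist":0},
  {"grip":0,"linear":[0,0.08,-0.06],"twist":0},
  {"grip":0,"linear":[0,0.12,0],"twist":0},
  {"grip":0,"linear":[0,0.12,0],"twist":0},
  {"grip":0,"linear":[0,0,0],"twist":0},
])

```text
clock: 45.95
eef_pos: [0.4536, -0.0442, 0.1536]
tool_rot: [-0.47, 0.565, -0.502, 0.456]
ft_force: [-0.8, -0.1, 0.1]
grip_width: 0.0852
```

```bash
python3 to.py .6246 -.0690 .05 -8; python3 - <<'E'
# tilt b for each reported quaternion
from scipy.spatial.transform import Rotation as R
print("use: R.from_quat(q).as_matrix()[2]")
E
```

```text
t 46.0 p [ 0.4536 -0.0442  0.1536] yaw -8.02 tilt [-0.043 -0.996 -0.079] w 0.0852 F [-0.8 -0.1  0.1] j [-0.13  0.25 -0.12  1.29  0.04  1.58]
linear total [0.023 0.448 0.902]
twist total -0.0001
use: R.from_quat(q).as_matrix()[2]
```

>>> move_arm([
  {"grip":0,"linear":[0,0.15,0],"twist":0},
  {"grip":0,"linear":[0,0.15,0],"twist":0},
  {"grip":0,"linear":[0,0.1,0],"twist":0},
  {"grip":0,"linear":[0,0,0],"twist":0},
  {"grip":0,"linear":[0,0,0],"twist":0},
])

```text
clock: 46.45
eef_pos: [0.4516, -0.0403, 0.0755]
tool_rot: [-0.468, 0.563, -0.504, 0.458]
ft_force: [-0.3, -0.1, 0.8]
grip_width: 0.0853
```

>>> move_arm([
  {"grip":0,"linear":[0,-0.12,0],"twist":0},
  {"grip":0,"linear":[0,-0.12,0],"twist":0},
  {"grip":0,"linear":[0,-0.12,0],"twist":0},
  {"grip":0,"linear":[0,-0.12,0],"twist":0},
  {"grip":0,"linear":[0,0,0],"twist":0},
])

```text
clock: 46.95
eef_pos: [0.4621, -0.0464, 0.1827]
tool_rot: [-0.466, 0.56, -0.507, 0.46]
ft_force: [-0.7, 0.7, 0.4]
grip_width: 0.0856
```

>>> move_arm([
  {"grip":0,"linear":[0,0.2,0],"twist":0},
  {"grip":0,"linear":[0,0.2,0],"twist":0},
  {"grip":0,"linear":[0,0.1,0],"twist":0},
  {"grip":0,"linear":[0,0,0],"twist":0},
  {"grip":0,"linear":[0,0,0],"twist":0},
])

```text
clock: 47.45
eef_pos: [0.4634, -0.0422, 0.0876]
tool_rot: [-0.462, 0.556, -0.511, 0.464]
ft_force: [0.6, -0.2, 0.1]
grip_width: 0.0858
```

```bash
python3 to.py .6246 -.0690 .05 -8
```

```text
t 47.5 p [ 0.4634 -0.0422  0.0876] yaw -8.05 tilt [-0.044 -0.998 -0.046] w 0.0858 F [ 0.6 -0.2  0.1] j [-0.12  0.29 -0.24  1.09  0.04  1.59]
linear total [0.026 0.149 0.825]
twist total -0.0004
```

>>> move_arm([
  {"grip":0,"linear":[0,-0.15,0],"twist":0},
  {"grip":0,"linear":[0,-0.15,0],"twist":0},
  {"grip":0,"linear":[0,-0.15,0],"twist":0},
  {"grip":0,"linear":[0,-0.12,0],"twist":0},
  {"grip":0,"linear":[0,0,0],"twist":0},
])

```text
clock: 47.95
eef_pos: [0.4706, -0.0487, 0.213]
tool_rot: [-0.46, 0.554, -0.514, 0.466]
ft_force: [0.3, -0.2, 0.5]
grip_width: 0.0852
```

>>> move_arm([
  {"grip":0,"linear":[0,0.2,0],"twist":0},
  {"grip":0,"linear":[0,0.2,0],"twist":0},
  {"grip":0,"linear":[0,0.15,0],"twist":0},
  {"grip":0,"linear":[0,0,0],"twist":0},
  {"grip":0,"linear":[0,0,0],"twist":0},
])

```text
clock: 48.45
eef_pos: [0.4734, -0.0443, 0.1078]
tool_rot: [-0.456, 0.55, -0.518, 0.47]
ft_force: [0.6, 0.6, 0.2]
grip_width: 0.0856
```

>>> move_arm([
  {"grip":0,"linear":[0,-0.15,0],"twist":0},
  {"grip":0,"linear":[0,-0.15,0],"twist":0},
  {"grip":0,"linear":[0,-0.15,0],"twist":0},
  {"grip":0,"linear":[0,-0.1,0],"twist":0},
  {"grip":0,"linear":[0,0,0],"twist":0},
])

```text
clock: 48.95
eef_pos: [0.4777, -0.0502, 0.2307]
tool_rot: [-0.454, 0.547, -0.521, 0.473]
ft_force: [0.3, 0.2, -0.3]
grip_width: 0.0853
```

>>> move_arm([
  {"grip":0,"linear":[0,0.2,0],"twist":0},
  {"grip":0,"linear":[0,0.2,0],"twist":0},
  {"grip":0,"linear":[0,0.1,0],"twist":0},
  {"grip":0,"linear":[0,0,0],"twist":0},
  {"grip":0,"linear":[0,0,0],"twist":0},
])

```text
clock: 49.45
eef_pos: [0.4822, -0.0465, 0.1344]
tool_rot: [-0.45, 0.543, -0.525, 0.476]
ft_force: [0.5, 0.6, 0.9]
grip_width: 0.0855
```

>>> move_arm([
  {"grip":0,"linear":[0.005,0,0.06],"twist":0},
  {"grip":0,"linear":[0.005,0,0.06],"twist":0},
  {"grip":0,"linear":[0.005,0,0.06],"twist":0},
  {"grip":0,"linear":[0.005,0,0.06],"twist":0},
  {"grip":0,"linear":[0,0,0.06],"twist":0},
])

```text
clock: 49.95
eef_pos: [0.5461, -0.0599, 0.1432]
tool_rot: [-0.448, 0.54, -0.528, 0.479]
ft_force: [0.4, -0.1, -0.3]
grip_width: 0.0855
```

```bash
python3 to.py .6246 -.0690 .05 -8
```

```text
t 50.0 p [ 0.5461 -0.0599  0.1432] yaw -8.14 tilt [-0.044 -0.999  0.016] w 0.0855 F [ 0.4 -0.1 -0.3] j [-0.14  0.35  0.01  1.21  0.04  1.58]
linear total [0.01  0.472 0.388]
twist total -0.0012
```

>>> move_arm([
  {"grip":0,"linear":[0,0,0.07],"twist":0},
  {"grip":0,"linear":[0,0,0.07],"twist":0},
  {"grip":0,"linear":[0,0,0.07],"twist":0},
  {"grip":0,"linear":[0,0,0.07],"twist":0},
  {"grip":0,"linear":[0,0,0.07],"twist":0},
])

```text
clock: 50.45
eef_pos: [0.6232, -0.0714, 0.1551]
tool_rot: [-0.444, 0.536, -0.532, 0.482]
ft_force: [-0.0, 0.2, 0.6]
grip_width: 0.0854
```

>>> move_arm([
  {"grip":0,"linear":[0,0,0.02],"twist":0},
  {"grip":0,"linear":[0,0.06,0],"twist":0},
  {"grip":0,"linear":[0,0.06,0],"twist":0},
  {"grip":0,"linear":[0,0.06,0],"twist":0},
  {"grip":0,"linear":[0,0.06,0],"twist":0},
])

```text
clock: 50.95
eef_pos: [0.6322, -0.0706, 0.1091]
tool_rot: [0.442, -0.534, 0.534, -0.484]
ft_force: [0.7, -0.8, 0.4]
grip_width: 0.0858
```

>>> move_arm([
  {"grip":0,"linear":[0,0.06,0],"twist":0},
  {"grip":0,"linear":[0,0.06,0],"twist":0},
  {"grip":0,"linear":[0,0.06,0],"twist":0},
  {"grip":0,"linear":[0,0.03,0],"twist":0},
  {"grip":0,"linear":[0,0,0],"twist":0},
])

```text
clock: 51.45
eef_pos: [0.6299, -0.0681, 0.0588]
tool_rot: [-0.444, 0.536, -0.532, 0.482]
ft_force: [-0.1, -0.5, -0.1]
grip_width: 0.0852
```

```bash
python3 cup.py .048; python3 to.py .6265 -.068 -.021 -8
```

```text
rim [313. 274.] 4642 c 0.6248 -0.0704 r 32.6 z 0.0476 TCP target [ 0.6266 -0.0684]
t 51.5 p [ 0.6301 -0.0681  0.0592] yaw -8.17 tilt [-0.044 -0.999  0.03 ] w 0.0855 F [-0.3 -0.7  0.2] j [-0.13  0.57  0.12  1.09  0.04  1.58]
linear total [ 0.02  0.4  -0.03]
twist total -0.0015
```

>>> move_arm([
  {"grip":0,"linear":[0.004,0.05,-0.006],"twist":0},
  {"grip":0,"linear":[0.004,0.05,-0.006],"twist":0},
  {"grip":0,"linear":[0.004,0.05,-0.006],"twist":0},
  {"grip":0,"linear":[0.004,0.05,-0.006],"twist":0},
  {"grip":0,"linear":[0,0.03,0],"twist":0},
])

```text
clock: 52.0
eef_pos: [0.6285, -0.0693, 0.0118]
tool_rot: [-0.443, 0.535, -0.533, 0.483]
ft_force: [0.4, 0.4, -0.2]
grip_width: 0.0856
```

```bash
python3 to.py .6266 -.0684 -.020 -8
```

```text
t 52.0 p [ 0.6285 -0.0693  0.0118] yaw -8.18 tilt [-0.044 -0.998  0.036] w 0.0856 F [ 0.4  0.4 -0.2] j [-0.13  0.6   0.05  0.98  0.04  1.58]
linear total [ 0.004  0.159 -0.016]
twist total -0.0016
```

>>> move_arm([
  {"grip":0,"linear":[0.002,0.05,-0.01],"twist":0},
  {"grip":0,"linear":[0,0.05,-0.005],"twist":0},
  {"grip":0,"linear":[0,0.04,0],"twist":0},
  {"grip":0,"linear":[0,0,0],"twist":0},
  {"grip":0,"linear":[0,0,0],"twist":0},
])

```text
clock: 52.5
eef_pos: [0.6252, -0.0678, -0.0207]
tool_rot: [-0.444, 0.536, -0.532, 0.482]
ft_force: [0.2, -0.0, 0.1]
grip_width: 0.0856
```

```bash
python3 to.py .6266 -.0684 -.020 -8
```

```text
t 52.5 p [ 0.6252 -0.0678 -0.0207] yaw -8.18 tilt [-0.044 -0.998  0.033] w 0.0856 F [ 0.2 -0.   0.1] j [-0.13  0.64  0.01  0.91  0.04  1.58]
linear total [ 0.002 -0.003  0.007]
twist total -0.0016
```

>>> move_arm([
  {"grip":1,"linear":[0,0,0],"twist":0},
  {"grip":1,"linear":[0,0,0],"twist":0},
  {"grip":1,"linear":[0,0,0],"twist":0},
  {"grip":1,"linear":[0,0,0],"twist":0},
  {"grip":1,"linear":[0,0,0],"twist":0},
])

```text
clock: 53.0
eef_pos: [0.6265, -0.0681, -0.0188]
tool_rot: [-0.443, 0.535, -0.533, 0.483]
ft_force: [-0.2, -0.3, -2.7]
grip_width: 0.0632
```

>>> move_arm([
  {"grip":1,"linear":[0,-0.06,0],"twist":0},
  {"grip":1,"linear":[0,-0.1,0],"twist":0},
  {"grip":1,"linear":[0,-0.12,0],"twist":0},
  {"grip":1,"linear":[0,-0.12,0],"twist":0},
  {"grip":1,"linear":[0,-0.12,0],"twist":0},
])

```text
clock: 53.5
eef_pos: [0.6172, -0.0716, 0.0849]
tool_rot: [-0.446, 0.538, -0.53, 0.48]
ft_force: [-0.3, 0.1, -2.6]
grip_width: 0.0633
```

>>> move_arm([
  {"grip":1,"linear":[0,-0.05,0],"twist":0},
  {"grip":1,"linear":[0,0,0],"twist":0},
  {"grip":1,"linear":[0,0,-0.06],"twist":0},
  {"grip":1,"linear":[0,0,-0.06],"twist":0},
  {"grip":1,"linear":[0,0,-0.06],"twist":0},
])

```text
clock: 54.0
eef_pos: [0.5835, -0.0673, 0.0973]
tool_rot: [-0.444, 0.536, -0.532, 0.482]
ft_force: [-0.5, -0.2, -3.2]
grip_width: 0.0627
```

```bash
python3 plate.py|tail -1; python3 to.py .4226 -.070 .08 -8
```

```text
held rim z 0.165 rim-TCP 0.0677 c 581.0 -69.2 r 33.1 n 5289 c-TCP [-2.5 -1.8]
t 54.0 p [ 0.5807 -0.0669  0.0968] yaw -8.18 tilt [-0.044 -0.999  0.027] w 0.063 F [-4.6  0.9 -2.5] j [-0.14  0.45  0.02  1.12  0.04  1.57]
linear total [ 0.13   0.057 -0.782]
twist total -0.0016
```

>>> move_arm([
  {"grip":1,"linear":[0.012,0,-0.07],"twist":0},
  {"grip":1,"linear":[0.012,0,-0.07],"twist":0},
  {"grip":1,"linear":[0.012,0,-0.07],"twist":0},
  {"grip":1,"linear":[0.012,0,-0.07],"twist":0},
  {"grip":1,"linear":[0.012,0,-0.07],"twist":0},
])

```text
clock: 54.55
eef_pos: [0.5063, -0.0682, 0.0891]
tool_rot: [-0.447, 0.539, -0.529, 0.48]
ft_force: [-0.1, 0.1, -1.8]
grip_width: 0.0631
```

>>> move_arm([
  {"grip":1,"linear":[0.012,0,-0.07],"twist":0},
  {"grip":1,"linear":[0.012,0,-0.07],"twist":0},
  {"grip":1,"linear":[0.012,0,-0.07],"twist":0},
  {"grip":1,"linear":[0.012,0,-0.07],"twist":0},
  {"grip":1,"linear":[0,0,0],"twist":0},
])

```text
clock: 55.05
eef_pos: [0.4432, -0.0692, 0.0831]
tool_rot: [-0.449, 0.541, -0.527, 0.478]
ft_force: [0.1, 0.6, -2.0]
grip_width: 0.0633
```

>>> move_arm([
  {"grip":1,"linear":[0,0,-0.04],"twist":0},
  {"grip":1,"linear":[0,0,0],"twist":0},
  {"grip":1,"linear":[0,0,0],"twist":0},
  {"grip":1,"linear":[0,0,0],"twist":0},
  {"grip":1,"linear":[0,0,0],"twist":0},
])

```text
clock: 55.55
eef_pos: [0.4374, -0.068, 0.0825]
tool_rot: [-0.449, 0.541, -0.527, 0.478]
ft_force: [0.1, 0.2, -2.8]
grip_width: 0.063
```

```bash
python3 plate.py|tail -1; python3 to.py .4251 -.0709 .053 -8
```

```text
held rim z 0.1504 rim-TCP 0.0679 c 435.8 -70.8 r 33.2 n 5272 c-TCP [-1.6 -2.8]
t 55.6 p [ 0.4373 -0.068   0.0825] yaw -8.1 tilt [-0.045 -0.999  0.012] w 0.0629 F [-0.4  0.5 -2.3] j [-0.19  0.21 -0.36  0.99  0.05  1.52]
linear total [ 0.029  0.145 -0.06 ]
twist total -0.0009
```

>>> move_arm([
  {"grip":1,"linear":[0.018,0,-0.063],"twist":0},
  {"grip":1,"linear":[0,0,0],"twist":0},
  {"grip":1,"linear":[0.002,0.05,-0.001],"twist":0},
  {"grip":1,"linear":[0.002,0.05,-0.001],"twist":0},
  {"grip":1,"linear":[0,0,0],"twist":0},
])

```text
clock: 56.1
eef_pos: [0.4231, -0.0699, 0.0605]
tool_rot: [-0.448, 0.541, -0.527, 0.478]
ft_force: [0.1, -0.0, -2.1]
grip_width: 0.0628
```

```bash
cat > two.py <<'E'
# held rim vs stack rim, wrist
from h import *; import sys
exec(open("plate.py").read())
E
python3 plate.py|tail -1; python3 to.py .4242 -.0699 .053 -8
```

```text
held rim z 0.1284 rim-TCP 0.0679 c 421.5 -72.6 r 33.3 n 5285 c-TCP [-1.5 -2.7]
t 56.1 p [ 0.4233 -0.07    0.061 ] yaw -8.12 tilt [-0.044 -0.999  0.013] w 0.0632 F [-0.4  0.5 -1.3] j [-0.2   0.21 -0.42  0.92  0.05  1.51]
linear total [0.001 0.04  0.004]
twist total -0.001
```

>>> move_arm([
  {"grip":1,"linear":[0.001,0.02,0.006],"twist":0},
  {"grip":1,"linear":[0.002,0.04,-0.0005],"twist":0},
  {"grip":1,"linear":[0.002,0.04,-0.0005],"twist":0},
  {"grip":1,"linear":[0.002,0.04,-0.0005],"twist":0},
  {"grip":1,"linear":[0,0,0],"twist":0},
])

```text
clock: 56.65
eef_pos: [0.4251, -0.0703, 0.0303]
tool_rot: [-0.448, 0.541, -0.527, 0.478]
ft_force: [-1.0, 1.2, -1.9]
grip_width: 0.0632
```

```bash
python3 plate.py|tail -1; python3 to.py .4242 -.0699 .0203 -8
```

```text
held rim z 0.0981 rim-TCP 0.0678 c 423.6 -73.0 r 33.2 n 5266 c-TCP [-1.5 -2.7]
t 56.7 p [ 0.4255 -0.0704  0.0308] yaw -8.1 tilt [-0.044 -0.999  0.014] w 0.0634 F [ 0.   0.1 -3.1] j [-0.2   0.26 -0.46  0.84  0.05  1.51]
linear total [ 0.001  0.052 -0.007]
twist total -0.0009
```

>>> move_arm([
  {"grip":1,"linear":[0.001,0.02,-0.003],"twist":0},
  {"grip":1,"linear":[0.001,0.02,0],"twist":0},
  {"grip":1,"linear":[0,0.01,0],"twist":0},
  {"grip":1,"linear":[0,0,0],"twist":0},
  {"grip":1,"linear":[0,0,0],"twist":0},
])

```text
clock: 57.2
eef_pos: [0.4259, -0.0704, 0.0209]
tool_rot: [-0.448, 0.54, -0.528, 0.479]
ft_force: [-0.3, -0.9, -1.6]
grip_width: 0.0634
```

```bash
python3 plate.py|tail -1; python3 to.py .4242 -.0699 .0203 -8
```

```text
held rim z 0.0887 rim-TCP 0.0678 c 424.3 -73.2 r 33.3 n 5303 c-TCP [-1.6 -2.8]
t 57.2 p [ 0.426  -0.0705  0.0209] yaw -8.1 tilt [-0.044 -0.999  0.016] w 0.0628 F [-0.2 -0.  -1.7] j [-0.2   0.27 -0.47  0.81  0.05  1.51]
linear total [-0.001  0.003 -0.009]
twist total -0.0009
```

>>> move_arm([
  {"grip":1,"linear":[0,0.004,0],"twist":0},
  {"grip":0,"linear":[0,0,0],"twist":0},
  {"grip":0,"linear":[0,0,0],"twist":0},
  {"grip":0,"linear":[0,0,0],"twist":0},
  {"grip":0,"linear":[0,0,0],"twist":0},
])

```text
clock: 57.75
eef_pos: [0.4277, -0.0707, 0.0215]
tool_rot: [-0.447, 0.539, -0.529, 0.48]
ft_force: [-0.1, -0.6, -0.1]
grip_width: 0.0853
```

>>> move_arm([
  {"grip":0,"linear":[0,-0.06,0],"twist":0},
  {"grip":0,"linear":[0,-0.1,0],"twist":0},
  {"grip":0,"linear":[0,-0.12,0],"twist":0},
  {"grip":0,"linear":[0,-0.12,0],"twist":0},
  {"grip":0,"linear":[0,-0.12,0],"twist":0},
])

```text
clock: 58.25
eef_pos: [0.4214, -0.0742, 0.1249]
tool_rot: [-0.449, 0.542, -0.526, 0.478]
ft_force: [0.4, -0.4, -0.2]
grip_width: 0.0852
```

```bash
python3 cup.py .088; python3 to.py .6352 -.2942 .15 -8; python3 - <<'E'
from h import *
im,d=bot.camera("scene"); c=cam("scene"); P=cloud(d,c); h,s,v=hsv(im)
ok=(d>0)&(P[...,2]>.015)&(P[...,0]>.45)&(P[...,0]<.85)&(P[...,1]>-.5)&(P[...,1]<-.1)
for n,m in(("terra",((h<11)|(h>176))&(s>120)&(v>60)),("pink",(h>150)&(h<=176)&(s>60)),("black",v<45),("green",(h>45)&(h<80)&(s>90))):
    for b,st,ce in blobs(m&ok,60):
        Q=P[b]; print(n,ce.round(),st[4],((Q.min(0)+Q.max(0))/2).round(3),np.ptp(Q,0).round(3))
E
```

```text
rim [327. 251.] 3717 c 0.4241 -0.0728 r 32.5 z 0.0876 TCP target [ 0.4249 -0.0707]
t 58.3 p [ 0.4242 -0.0749  0.1289] yaw -8.09 tilt [-0.045 -0.999  0.017] w 0.0852 F [ 1.3 -0.5  3.1] j [-0.21  0.14 -0.31  1.1   0.05  1.5 ]
linear total [ 0.932 -0.127  1.2  ]
twist total -0.0008
terra [227. 260.] 359 [ 0.671 -0.281  0.036] [0.064 0.065 0.042]
pink [214. 217.] 377 [ 0.547 -0.39   0.035] [0.069 0.066 0.041]
black [305. 107.] 104 [ 0.456 -0.112  0.466] [0.01  0.024 0.056]
black [188. 249.] 387 [ 0.677 -0.404  0.035] [0.067 0.065 0.039]
black [162. 288.] 1257 [ 0.819 -0.41   0.03 ] [0.062 0.181 0.03 ]
black [217. 291.] 424 [ 0.774 -0.258  0.035] [0.069 0.067 0.041]
green [279. 240.] 280 [ 0.547 -0.174  0.028] [0.058 0.059 0.025]
```

>>> move_arm([
  {"grip":0,"linear":[0.05,-0.02,0.08],"twist":0},
  {"grip":0,"linear":[0.05,-0.02,0.08],"twist":0},
  {"grip":0,"linear":[0.05,0,0.08],"twist":0},
  {"grip":0,"linear":[0.05,0,0.08],"twist":0},
  {"grip":0,"linear":[0.05,0,0.08],"twist":0},
])

```text
clock: 58.85
eef_pos: [0.4958, -0.1359, 0.1317]
tool_rot: [-0.449, 0.54, -0.526, 0.479]
ft_force: [-0.3, 0.0, -0.6]
grip_width: 0.085
```

>>> move_arm([
  {"grip":0,"linear":[0.05,0,0.08],"twist":0},
  {"grip":0,"linear":[0.05,0,0.08],"twist":0},
  {"grip":0,"linear":[0.05,0,0.08],"twist":0},
  {"grip":0,"linear":[0.05,0,0.08],"twist":0},
  {"grip":0,"linear":[0.05,0,0.08],"twist":0},
])

```text
clock: 59.35
eef_pos: [0.5685, -0.198, 0.1234]
tool_rot: [-0.45, 0.543, -0.524, 0.478]
ft_force: [-0.5, 0.1, 0.8]
grip_width: 0.0853
```

>>> move_arm([
  {"grip":0,"linear":[0.05,0,0.08],"twist":0},
  {"grip":0,"linear":[0.05,0,0.08],"twist":0},
  {"grip":0,"linear":[0.05,0,0.08],"twist":0},
  {"grip":0,"linear":[0.03,0,0.05],"twist":0},
  {"grip":0,"linear":[0,0,0],"twist":0},
])

```text
clock: 59.85
eef_pos: [0.6219, -0.2438, 0.1128]
tool_rot: [-0.451, 0.546, -0.521, 0.476]
ft_force: [-0.5, 0.4, -0.6]
grip_width: 0.0853
```

```bash
python3 cup.py .048; python3 to.py .671 -.281 .07 -8
```

```text
rim [402. 285.] 3110 c 0.6691 -0.2793 r 32.6 z 0.0475 TCP target [ 0.6693 -0.2769]
t 59.9 p [ 0.6211 -0.2432  0.1125] yaw -8.0 tilt [-0.05  -0.999 -0.005] w 0.0854 F [ 0.2 -0.3 -0.3] j [-0.4   0.64  0.38  1.34  0.05  1.31]
linear total [0.163 0.204 0.275]
twist total 0.0
```

View pics/cup.png

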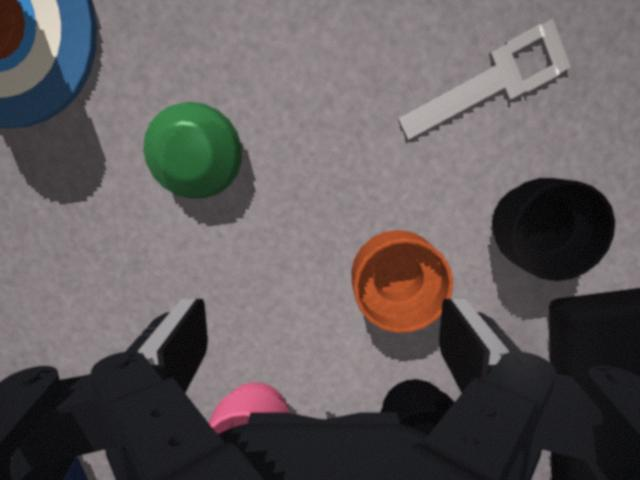

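>>> move_arm([
  {"grip":0,"linear":[0.035,0,0.07],"twist":0},
  {"grip":0,"linear":[0.035,0,0.07],"twist":0},
  {"grip":0,"linear":[0.035,0,0.07],"twist":0},
  {"grip":0,"linear":[0.03,0,0.06],"twist":0},
  {"grip":0,"linear":[0,0,0],"twist":0},
])

```text
clock: 60.4
eef_pos: [0.6678, -0.2744, 0.1073]
tool_rot: [-0.453, 0.549, -0.517, 0.475]
ft_force: [0.2, -0.4, 0.6]
grip_width: 0.0852
```

>>> move_arm([
  {"grip":0,"linear":[0,0.06,0],"twist":0},
  {"grip":0,"linear":[0,0.06,0],"twist":0},
  {"grip":0,"linear":[0,0.06,0],"twist":0},
  {"grip":0,"linear":[0,0.04,0],"twist":0},
  {"grip":0,"linear":[0,0,0],"twist":0},
])

```text
clock: 60.9
eef_pos: [0.6635, -0.2686, 0.0577]
tool_rot: [-0.454, 0.551, -0.515, 0.475]
ft_force: [0.2, 0.6, -0.8]
grip_width: 0.0852
```

```bash
python3 cup.py .048; python3 to.py .6693 -.2769 -.02 -8
```

```text
rim [338. 288.] 4645 c 0.669 -0.2794 r 32.6 z 0.0476 TCP target [ 0.6684 -0.2766]
t 61.0 p [ 0.6638 -0.2688  0.0583] yaw -7.81 tilt [-0.055 -0.998 -0.019] w 0.0854 F [-0.5  0.6  0.1] j [-0.41  0.79  0.52  1.34  0.05  1.3 ]
linear total [0.058 0.388 0.04 ]
twist total 0.0017
```

>>> move_arm([
  {"grip":0,"linear":[0.035,0,0.025],"twist":0},
  {"grip":0,"linear":[0.005,0.05,0.003],"twist":0},
  {"grip":0,"linear":[0.004,0.05,0.002],"twist":0},
  {"grip":0,"linear":[0.004,0.05,0.002],"twist":0},
  {"grip":0,"linear":[0,0,0],"twist":0},
])

```text
clock: 61.45
eef_pos: [0.6701, -0.2792, 0.0266]
tool_rot: [-0.454, 0.549, -0.516, 0.475]
ft_force: [-0.8, 0.1, 0.5]
grip_width: 0.0847
```

```bash
python3 to.py .6684 -.2766 -.02 -8
```

```text
t 61.5 p [ 0.6701 -0.2792  0.0266] yaw -7.84 tilt [-0.054 -0.998 -0.015] w 0.0847 F [-0.8  0.1  0.5] j [-0.42  0.83  0.52  1.29  0.05  1.29]
linear total [ 0.001  0.233 -0.006]
twist total 0.0014
```

>>> move_arm([
  {"grip":0,"linear":[0,0.05,-0.004],"twist":0},
  {"grip":0,"linear":[0,0.05,0],"twist":0},
  {"grip":0,"linear":[0,0.05,0],"twist":0},
  {"grip":0,"linear":[0,0.05,0],"twist":0},
  {"grip":0,"linear":[0,0.02,0],"twist":0},
])

```text
clock: 61.95
eef_pos: [0.6687, -0.2762, -0.0211]
tool_rot: [-0.454, 0.549, -0.516, 0.475]
ft_force: [0.3, 0.2, -0.6]
grip_width: 0.0856
```

```bash
python3 to.py .6684 -.2766 -.02 -8
```

```text
t 62.0 p [ 0.6687 -0.2762 -0.0211] yaw -7.83 tilt [-0.054 -0.998 -0.015] w 0.0856 F [ 0.3  0.2 -0.6] j [-0.41  0.86  0.45  1.19  0.05  1.29]
linear total [ 0.002 -0.006 -0.001]
twist total 0.0015
```

Aligned. Grip, lift, carry back towards the stack.

>>> move_arm([
  {"grip":1,"linear":[0,0,0],"twist":0},
  {"grip":1,"linear":[0,0,0],"twist":0},
  {"grip":1,"linear":[0,0,0],"twist":0},
  {"grip":1,"linear":[0,0,0],"twist":0},
  {"grip":1,"linear":[0,0,0],"twist":0},
])

```text
clock: 62.45
eef_pos: [0.6685, -0.276, -0.0215]
tool_rot: [-0.454, 0.55, -0.516, 0.475]
ft_force: [-0.2, -0.1, -1.7]
grip_width: 0.0645
```

>>> move_arm([
  {"grip":1,"linear":[0,-0.06,0],"twist":0},
  {"grip":1,"linear":[0,-0.1,0],"twist":0},
  {"grip":1,"linear":[0,-0.12,0],"twist":0},
  {"grip":1,"linear":[0,-0.12,0],"twist":0},
  {"grip":1,"linear":[0,-0.12,0],"twist":0},
])

```text
clock: 62.95
eef_pos: [0.6656, -0.2803, 0.0821]
tool_rot: [-0.456, 0.553, -0.512, 0.473]
ft_force: [0.1, -0.4, -2.1]
grip_width: 0.0645
```

>>> move_arm([
  {"grip":1,"linear":[0,-0.12,0],"twist":0},
  {"grip":1,"linear":[0,-0.1,0],"twist":0},
  {"grip":1,"linear":[0,0,0],"twist":0},
  {"grip":1,"linear":[0,0,0],"twist":0},
  {"grip":1,"linear":[0,0,0],"twist":0},
])

```text
clock: 63.45
eef_pos: [0.6688, -0.2845, 0.1359]
tool_rot: [-0.454, 0.55, -0.516, 0.475]
ft_force: [-0.2, 0.4, -2.4]
grip_width: 0.0642
```

```bash
python3 plate.py 2>&1|tail -1; python3 to.py .4241 -.070 .13 -8
```

```text
held rim z 0.2058 rim-TCP 0.07 c 668.8 -288.4 r 33.6 n 5468 c-TCP [ 0.  -3.9]
t 63.5 p [ 0.6685 -0.2844  0.1353] yaw -7.83 tilt [-0.054 -0.998 -0.018] w 0.0645 F [-0.3 -0.6 -1.7] j [-0.42  0.79  0.72  1.53  0.05  1.28]
linear total [-0.891  0.099 -1.356]
twist total 0.0015
```

>>> move_arm([
  {"grip":1,"linear":[-0.05,0,-0.075],"twist":0},
  {"grip":1,"linear":[-0.05,0,-0.075],"twist":0},
  {"grip":1,"linear":[-0.05,0,-0.075],"twist":0},
  {"grip":1,"linear":[-0.05,0,-0.075],"twist":0},
  {"grip":1,"linear":[-0.05,0,-0.075],"twist":0},
])

```text
clock: 64.0
eef_pos: [0.5952, -0.2222, 0.1288]
tool_rot: [-0.456, 0.555, -0.511, 0.472]
ft_force: [-0.4, 0.8, -1.8]
grip_width: 0.0647
```

>>> move_arm([
  {"grip":1,"linear":[-0.05,0,-0.075],"twist":0},
  {"grip":1,"linear":[-0.05,0,-0.075],"twist":0},
  {"grip":1,"linear":[-0.05,0,-0.075],"twist":0},
  {"grip":1,"linear":[-0.05,0,-0.075],"twist":0},
  {"grip":1,"linear":[-0.05,0,-0.075],"twist":0},
])

```text
clock: 64.5
eef_pos: [0.5193, -0.1576, 0.127]
tool_rot: [-0.458, 0.56, -0.507, 0.469]
ft_force: [0.2, 0.6, -1.5]
grip_width: 0.0651
```

>>> move_arm([
  {"grip":1,"linear":[-0.05,0,-0.075],"twist":0},
  {"grip":1,"linear":[-0.05,0,-0.075],"twist":0},
  {"grip":1,"linear":[-0.05,0,-0.075],"twist":0},
  {"grip":1,"linear":[-0.05,0,-0.075],"twist":0},
  {"grip":1,"linear":[0,0,0],"twist":0},
])

```text
clock: 65.0
eef_pos: [0.4559, -0.1048, 0.1268]
tool_rot: [-0.461, 0.564, -0.502, 0.467]
ft_force: [-0.1, -0.2, -3.0]
grip_width: 0.0646
```

```bash
python3 plate.py 2>&1|tail -1; python3 to.py .4241 -.0692 .1 -8
```

```text
held rim z 0.1975 rim-TCP 0.0707 c 458.2 -109.6 r 33.4 n 5174 c-TCP [ 2.3 -4.8]
t 65.0 p [ 0.4571 -0.1055  0.1268] yaw -7.8 tilt [-0.063 -0.996 -0.059] w 0.0647 F [-0.2 -0.6 -3.5] j [-0.27  0.28 -0.14  1.21  0.05  1.44]
linear total [-0.148  0.154 -0.18 ]
twist total 0.0017
```

>>> move_arm([
  {"grip":1,"linear":[-0.05,-0.05,-0.06],"twist":0},
  {"grip":1,"linear":[-0.05,-0.1,-0.06],"twist":0},
  {"grip":1,"linear":[-0.04,-0.15,-0.05],"twist":0},
  {"grip":1,"linear":[0,-0.15,0],"twist":0},
  {"grip":1,"linear":[0,0,0],"twist":0},
])

```text
clock: 65.55
eef_pos: [0.4324, -0.0805, 0.2195]
tool_rot: [-0.462, 0.564, -0.502, 0.465]
ft_force: [0.5, -0.2, -2.7]
grip_width: 0.0647
```

>>> move_arm([
  {"grip":1,"linear":[0,0.2,0],"twist":0},
  {"grip":1,"linear":[0,0.2,0],"twist":0},
  {"grip":1,"linear":[0,0.05,0],"twist":0},
  {"grip":1,"linear":[0,0,0],"twist":0},
  {"grip":1,"linear":[0,0,0],"twist":0},
])

```text
clock: 66.05
eef_pos: [0.43, -0.0763, 0.1236]
tool_rot: [-0.461, 0.564, -0.503, 0.465]
ft_force: [0.1, 0.4, -1.8]
grip_width: 0.065
```

>>> move_arm([
  {"grip":1,"linear":[0,-0.15,0],"twist":0},
  {"grip":1,"linear":[0,-0.15,0],"twist":0},
  {"grip":1,"linear":[0,-0.15,0],"twist":0},
  {"grip":1,"linear":[0,-0.05,0],"twist":0},
  {"grip":1,"linear":[0,0,0],"twist":0},
])

```text
clock: 66.55
eef_pos: [0.4367, -0.0846, 0.2267]
tool_rot: [-0.461, 0.564, -0.504, 0.465]
ft_force: [-0.2, 0.0, -2.3]
grip_width: 0.0648
```

>>> move_arm([
  {"grip":1,"linear":[0,0.2,0],"twist":0},
  {"grip":1,"linear":[0,0.2,0],"twist":0},
  {"grip":1,"linear":[0,0.05,0],"twist":0},
  {"grip":1,"linear":[0,0,0],"twist":0},
  {"grip":1,"linear":[0,0,0],"twist":0},
])

```text
clock: 67.05
eef_pos: [0.4311, -0.0784, 0.131]
tool_rot: [-0.461, 0.564, -0.504, 0.464]
ft_force: [-0.4, -0.1, -2.1]
grip_width: 0.0646
```

```bash
python3 plate.py 2>&1|tail -1; python3 to.py .4241 -.0692 .1 -8
```

```text
held rim z 0.2017 rim-TCP 0.0707 c 433.6 -82.9 r 33.3 n 5159 c-TCP [ 2.5 -4.6]
t 67.1 p [ 0.4312 -0.0784  0.1312] yaw -8.11 tilt [-0.06  -0.996 -0.061] w 0.0644 F [-1.2 -0.7 -3. ] j [-0.22  0.22 -0.21  1.2   0.05  1.49]
linear total [-0.031  0.16  -0.032]
twist total -0.001
```

>>> move_arm([
  {"grip":1,"linear":[-0.042,0,-0.043],"twist":0},
  {"grip":1,"linear":[0,0,0],"twist":0},
  {"grip":1,"linear":[0.003,0.05,0.003],"twist":0},
  {"grip":1,"linear":[0.003,0.05,0.003],"twist":0},
  {"grip":1,"linear":[0.003,0.05,0.003],"twist":0},
])

```text
clock: 67.6
eef_pos: [0.4272, -0.0687, 0.1041]
tool_rot: [-0.459, 0.561, -0.506, 0.467]
ft_force: [-0.5, 0.5, -2.8]
grip_width: 0.0645
```

>>> move_arm([
  {"grip":1,"linear":[0.003,0.05,0.003],"twist":0},
  {"grip":1,"linear":[0.002,0.04,0.002],"twist":0},
  {"grip":1,"linear":[0,0,0],"twist":0},
  {"grip":1,"linear":[0,0,0],"twist":0},
  {"grip":1,"linear":[0,0,0],"twist":0},
])

```text
clock: 68.1
eef_pos: [0.4252, -0.0684, 0.0815]
tool_rot: [-0.46, 0.563, -0.505, 0.465]
ft_force: [-0.8, 0.5, -2.1]
grip_width: 0.0644
```

```bash
python3 plate.py 2>&1|tail -1; python3 to.py .4241 -.0692 .05 -8
```

```text
held rim z 0.1521 rim-TCP 0.0706 c 427.6 -72.8 r 33.3 n 5241 c-TCP [ 2.4 -4.4]
t 68.2 p [ 0.4254 -0.0685  0.0816] yaw -8.12 tilt [-0.06  -0.997 -0.057] w 0.0647 F [ 0.4 -0.2 -2.6] j [-0.2   0.25 -0.32  1.07  0.06  1.51]
linear total [0.014 0.158 0.003]
twist total -0.0011
```

>>> move_arm([
  {"grip":1,"linear":[0.004,0,-0.008],"twist":0},
  {"grip":1,"linear":[0.0025,0.04,0.0025],"twist":0},
  {"grip":1,"linear":[0.0025,0.04,0.0025],"twist":0},
  {"grip":1,"linear":[0.0025,0.04,0.0025],"twist":0},
  {"grip":1,"linear":[0,0,0],"twist":0},
])

```text
clock: 68.65
eef_pos: [0.4244, -0.0694, 0.0564]
tool_rot: [-0.459, 0.562, -0.506, 0.466]
ft_force: [-0.6, 0.5, -2.7]
grip_width: 0.0644
```

```bash
python3 plate.py 2>&1|tail -1; python3 to.py .4241 -.0692 .05 -8
```

```text
held rim z 0.127 rim-TCP 0.0705 c 426.6 -73.7 r 33.3 n 5259 c-TCP [ 2.2 -4.3]
t 68.7 p [ 0.4247 -0.0694  0.0569] yaw -8.13 tilt [-0.059 -0.997 -0.054] w 0.0645 F [-0.1 -0.1 -1.4] j [-0.21  0.28 -0.36  1.    0.06  1.51]
linear total [ 0.001  0.035 -0.001]
twist total -0.0011
```

>>> move_arm([
  {"grip":1,"linear":[0.001,0.015,0.001],"twist":0},
  {"grip":1,"linear":[0.001,0.013,0.001],"twist":0},
  {"grip":1,"linear":[0,0,0],"twist":0},
  {"grip":1,"linear":[0,0,0],"twist":0},
  {"grip":1,"linear":[0,0,0],"twist":0},
])

```text
clock: 69.2
eef_pos: [0.4248, -0.0695, 0.0511]
tool_rot: [-0.459, 0.562, -0.506, 0.466]
ft_force: [-0.3, -0.1, -1.6]
grip_width: 0.0644
```

```bash
python3 plate.py 2>&1|tail -1; python3 to.py .4241 -.0692 .05 -8
```

```text
held rim z 0.1216 rim-TCP 0.0705 c 427.2 -73.5 r 33.3 n 5264 c-TCP [ 2.3 -4. ]
t 69.2 p [ 0.4248 -0.0694  0.0511] yaw -8.12 tilt [-0.06  -0.997 -0.054] w 0.0644 F [-0.7  0.5 -1.6] j [-0.21  0.28 -0.36  0.98  0.06  1.51]
linear total [-0.     0.006 -0.003]
twist total -0.0011
```

Release and rise clear, then inspect.

>>> move_arm([
  {"grip":1,"linear":[0,0.003,0],"twist":0},
  {"grip":0,"linear":[0,0,0],"twist":0},
  {"grip":0,"linear":[0,0,0],"twist":0},
  {"grip":0,"linear":[0,0,0],"twist":0},
  {"grip":0,"linear":[0,0,0],"twist":0},
])

```text
clock: 69.75
eef_pos: [0.427, -0.0698, 0.0519]
tool_rot: [-0.458, 0.561, -0.507, 0.467]
ft_force: [-0.1, -0.5, 0.0]
grip_width: 0.0852
```

>>> move_arm([
  {"grip":0,"linear":[0.002,-0.05,-0.002],"twist":0},
  {"grip":0,"linear":[0,-0.1,0],"twist":0},
  {"grip":0,"linear":[0,-0.15,0],"twist":0},
  {"grip":0,"linear":[0,-0.2,0],"twist":0},
  {"grip":0,"linear":[0,-0.2,0],"twist":0},
])

```text
clock: 70.25
eef_pos: [0.4276, -0.0787, 0.1931]
tool_rot: [-0.461, 0.565, -0.503, 0.464]
ft_force: [1.2, 0.2, -0.5]
grip_width: 0.085
```

>>> move_arm([
  {"grip":0,"linear":[0,-0.1,0],"twist":0},
  {"grip":0,"linear":[-0.2,0,0],"twist":0},
  {"grip":0,"linear":[-0.2,0,0],"twist":0},
  {"grip":0,"linear":[0,0,0],"twist":0},
  {"grip":0,"linear":[0,0,0],"twist":0},
])

```text
clock: 70.75
eef_pos: [0.4459, -0.0012, 0.2304]
tool_rot: [-0.455, 0.56, -0.51, 0.468]
ft_force: [-0.2, 0.1, -0.2]
grip_width: 0.0853
```

```bash
python3 cup.py .120; python3 cl.py; python3 chk.py; python3 - <<'E'
import cv2,numpy as np
a=cv2.imread("pics/chk_side.png")[120:420,200:500]; b=cv2.imread("pics/chk_scene.png")[150:330,160:460]
a=cv2.resize(a,(400,400)); b=cv2.resize(b,(400,240)); b=cv2.copyMakeBorder(b,0,160,0,0,0)
cv2.imwrite("pics/final.png",np.hstack([a,b]))
E
```

```text
rim [318. 322.] 2357 c 0.4258 -0.0732 r 32.9 z 0.1195 TCP target [ 0.4242 -0.0699]
plate z vs dock x [0.0004 0.0958] X range [-0.027  0.077] 1617
bar top z None 0 
block top 0.0518
table 0.0001
side terra [266. 263.] 1193 mid [ 0.426 -0.073  0.069] ext [0.06  0.07  0.108]
side clamp plane [-0.0026  0.0015  0.0983]
scene terra [325. 209.] 588 mid [ 0.428 -0.074  0.068] ext [0.072 0.064 0.117]
scene clamp plane [ 0.0028 -0.0016  0.0953]
```

View pics/final.png

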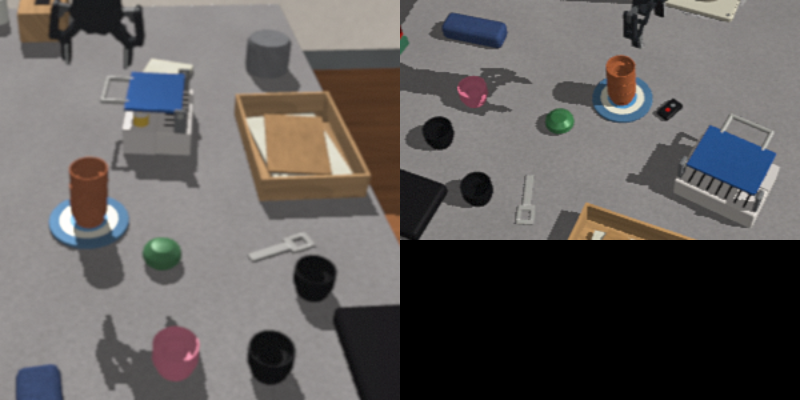

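```bash
python3 -c "
from workcell import bot; print(bot.job_done())"
```

```text
the job is handed in; nothing more can be done
None
```

The job is done and handed in at about 71 s of the 210 s allowed.

**What I did**
- **Clamp and cartridges:** I swung the clamp up to about 1.6 rad. The green cartridge went into bay 2 and the yellow one into bay 0. The blue one, cart_b, was not in the scene.
- **Closing:** I then closed the clamp. My first close sprang back to about 0.02 rad ajar when I let go. I pressed the bar down again until it stopped at about 35 N.
- **Cups:** I nested the three cups on the evil-eye plate, cup_a at the bottom, then cup_c, then cup_b. Cup_b had been knocked about 4 cm before I fetched it, so I measured it again.

**Last checks**
- **Clamp:** the plate is level, with a slope of 0.0004 and its top at 95.8 mm against 96 mm expected.
- **Cartridges:** both tops stood at 90.5 mm, upright, before closing. I could not see how far they were driven home and infer it from the clamp being fully shut.
- **Stack:** the top rim is at 119.5 mm against 120 mm expected. The stack is upright and about 4 mm from the plate's centre. The gripper was touching nothing.
- **Other things:** the bystanders and look-alike cups appear unmoved in the last picture; I did not measure them again.

**What disagreed**
- The fingertips were about 33 to 46 mm behind the stated TCP, depending on opening. I missed the bar on the first grip because of this and corrected for it afterwards.
- The tool drifted up to 6.6 degrees off vertical during moves. I worked some of it out with extra moves and allowed for the rest; the cups were placed at up to about 5 degrees.

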